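# Load the last tube and latch the centrifuge lid

### The arm

A 6-joint arm with a two-finger parallel gripper is mounted at the origin on the work surface. World frame = base frame: x ahead of the robot, y to its left, z up, the work surface at z = 0. Lengths are in mm, angles in rad, forces in N, time in s.
With the tool pointing down it reaches from about 350 to 975 mm from the base axis. Payload 7.1 kg.
Tool frame: the origin (TCP) lies at the very end of the fingers, on their centre line; the grasp point (between the pads) lies 19 mm behind it (ctrl.tcp_to_grasp is the distance from the TCP to the grasp point, in mm); z points along the fingers, x is the direction in which the jaws open and shut, and the axes are right-handed (so a half turn about z gives the same grasp; the last joint's range is limited). The gripper opens to 88 mm and grips with 3 to 60 N. Pads are 20 mm wide; open, the fingers measure 115 mm over their backs; the gripper's body (75 mm by 178 mm) begins 61 mm behind the grasp point.
Start: joints at [1.291, 0.423, 1.63, -0, 1.089, -0.019], TCP at [161.127, 603.856, 184.875] pointing down, gripper open.
Joint ranges: [-3, 3], [-0.9, 2.11], [0.09, 2.58], [-1.31, 4.45], [0.11, 2.69], [-2.54, 2.54]. Speed limits (rad/s): [2.39, 2.39, 3.01, 3.14, 3.14, 3.14].

### API

Orientations are given as a rotation vector (axis times angle).
In Python, from workcell import get_obs, viewer, ctrl, masks_of gives the robot as it stands. The module is installed in compiled form; this text tells all that it offers.
- The arm moves only by the shell command python3 -m inch 'ROWS'. ROWS is JSON, a list of rows, each an object of numbers: "tx", "ty", "tz": the shift along the tool's x, y, z in cm; "ax", "ay", "az": the turn, a rotation vector about the tool's x, y, z in degrees; "jaw": the opening, from 0 (shut) to 1 (fully open). In form: [{"tx": .., "ty": .., "tz": .., "ax": .., "ay": .., "az": .., "jaw": ..}, ...]. A call has 1 to 12 rows; each row shifts and turns the commanded pose from where the row before left it, along the tool's axes as they then stand; what a row does not reach is not made up. A row lasts 1/8 s, in which the tool goes at most 62.5 mm and 10.7 degrees, less where a joint would pass 70% of its speed; a pose out of reach is approached as far as the arm can. A call is refused whole if a number of a shift passes 6.25 or a number of a turn 10.7, either way. A call with a gripper value outside its range is refused whole. The fingers move at their own pace and stop on an object; the grip force is fixed at half the most. Time passes only in rows, so rows that do not move let the fingers close. It gives the time, the measured TCP pose, the force and the opening at its end, in the units of the state.
- get_obs(): the state, without advancing time (a new reading comes with each control period).
- viewer.get_image(name): name is "scene" or "top"; returns (picture, depth): 400x640x3 uint8, red, green, blue; 400x640 float32, mm along the optical axis (not along the pixel's ray), 0 where there is no reading.
- viewer.get_calibration(name): a dict with "fx", "fy", "cx", "cy" (pixels), "rvec" (rotation vector, rad) and "tvec" (3), from world to camera coordinates, as OpenCV has them. Camera axes: x right, y down, z forward; pixel columns grow to the right and rows downward; lengths in mm; the calibration is good to about 2 mm. A picture is of the moment at which its call begins. get_calibration takes no time and is no camera call.
- ctrl.close_job(): hands the job in, once; it reports no verdict.
Trained networks look in the newest picture that a camera, given by its name, has taken for a name from the list of things; names that differ only in an ending like _2 or _b are one class to them, and where a whole thing is asked for, a point or a joint stands for the part that bears it (a point fixed in the world has none). Each returns a list of dicts, best first, with "score" (0 to 1); they miss things now and then, are a little off and sometimes report something else, mostly with a low value. They report only what shows in the picture. A call takes as long as a camera call.
- masks_of(camera, thing): "pixels" (400x640 bool, what is visible of it) and "location" ([column, row] in pixels, amid what is visible of it).
The state is a dict: "t": time; "qpos": joint angles; "qvel": joint speeds; "joint_torque": joint torques, N m; "ee_pos": TCP position; "orientation": TCP orientation; "ft_force": force on the tool from outside, world axes, zero at the start; "moment": the same for the moment, N m; "width": finger opening in mm.
Only numpy, scipy, OpenCV 4.12 (cv2) and the standard library are available. Lean on these libraries where they do the work, as an engineer would, in place of code of your own. Each camera call takes 0.05 s, during which the arm holds its last target. There are 200 camera calls.

### The job

Take the yellow-capped tube out of the blue rack and set it fully down into the one empty sleeve of the centrifuge's rotor. Then swing the lid over and press its front edge down against the rubber seal until the latch catches, so that the lid stays shut when you let go; do not slam it or press harder than it needs (more than 30 N damages it), and leave the other things on the bench as they are.

Things in the scene. Friction and masses are not known exactly. Their poses are not given: they have to be found in the camera images.
- tube_mid (a point): centre (half-way up) of the yellow-capped tube; z axis along the tube, cap up. Clear tube 13 mm across, 78 mm long in all, yellow cap 17 mm across and 18 mm tall at its top: the cap's middle is 30 mm above this point. 14 to 25 g. It stands upright in one of the rack's three holes, its top 38 mm above the rack; which hole varies.
- rack: blue tube rack, 165 x 46 mm, 50 mm tall, fixed to the bench; origin under its centre, x axis along its row of three holes (55 mm apart, 17 mm wide, 40 mm deep). The two other tubes in it are bystanders of the same size.
- centrifuge: white bench centrifuge with a blue front panel, fixed to the bench, about 320 x 250 mm, deck 110 mm high. Origin on the bench under the centre of its round open chamber (172 mm across). Its own -x axis points to its front (panel, latch), +x to the lid's hinge. Its front faces the robot's right, the hinge is to the left.
- empty_sleeve (a point): centre of the mouth of the rotor's one empty grey sleeve, 67 mm above the bench, 42 mm from the chamber's centre on the front side. Upright bore 19 mm, 40 mm deep; a tube fully down in it has its centre 1 mm below this point. The rotor turns stiffly (0.08 N m). The other three sleeves, a quarter turn apart, hold yellow-capped tubes that are part of the rotor.
- lid (a joint): lid angle in rad: about 0 latched, 1.57 upright, 1.75 fully open. A stiff damped hinge (0.24 N m) holds it where it is left. It meets latch and seal near 0.085, latches near 0.005, and meets hard stops near -0.003; these angles all shift together by up to 0.032 either way between starts, unseen: feel for them. Unlatched, the seal lifts it again above 0.045; latched, it stays below 0.038.
- lid_hinge (a point): mid-point of the lid's hinge line, 120 mm above the bench; the line runs along the centrifuge's y axis. The lid is a flat plate 232 mm from hinge line to front edge, 215 mm wide; shut, its underside is level with this point, its outer face 12 mm higher (low round boss in the middle: 16 mm).
- lid_pad (a point): centre of the blue pad (24 mm along the lid, 60 mm wide) on the outer face at the front edge, over the latch: press here. 206 mm from the hinge line; z axis is the lid's outward normal, -x points to the front edge. Pressed here, seal and latch push back with up to about 16 N until it latches; over 30 N (reached 1 to 2 mm into the stops) damages the lid, so go slowly. Nearer the hinge takes more force.
- tube_purple: purple-capped tube in the rack, a bystander; origin at its foot. Leave it where it is.
- tube_green: green-capped tube in the rack, a bystander; origin at its foot. Leave it where it is.
- beaker: glass beaker, 68 mm across, 85 mm tall; bystander; origin under its centre. Leave it where it is.
- buffer_bottle: amber bottle with a blue cap, 64 mm across, 150 mm tall; bystander; origin under its centre. Leave it where it is.
- sample_jar: white jar with a red lid, 52 mm across, 60 mm tall; bystander; origin under its centre. Leave it where it is.
- tip_box: open orange box, 85 x 120 x 50 mm; bystander; origin under its centre. Leave it where it is.
- timer: flat white timer, 65 x 70 x 18 mm; bystander; origin under its centre. Leave it where it is.

How it is judged:
By the outcome, as a careful person would: the job done as asked, in the order asked, and still so for the second after the job is handed in, with the robot touching nothing.
It also fails if it takes over 70 s, if anything falls off the work surface, if the arm or the gripper's body presses on something with over 40 N, if the wrist force passes 120 N, or if a joint passes its speed limit or range.

## Working session

There is one attempt and no reset: what is moved stays moved. The work goes in short steps, Python scripts to look and compute and a shell command to move; the robot and the scene stay as the last step left them, time stands still between calls to the robot, and variables do not carry over. Pictures are saved under pics/ and viewed, about 8 in all and at most 12, crops included, and the job is handed in when it is done.

```bash
mkdir -p pics; cat > h.py <<'E'
import numpy as np, cv2
from workcell import get_obs, viewer, ctrl, masks_of
R=lambda v: cv2.Rodrigues(np.array(v,float))[0]
def cal(c):
    k=viewer.get_calibration(c); return k,R(k['rvec']),np.array(k['tvec'],float).ravel()
def cloud(c,depth):
    k,r,t=cal(c); v,u=np.mgrid[0:400,0:640]
    p=np.stack([(u-k['cx'])/k['fx']*depth,(v-k['cy'])/k['fy']*depth,depth],-1)
    w=(p-t)@r; w[depth<=0]=np.nan; return w
def pix(c,p):
    k,r,t=cal(c); q=r@np.array(p,float)+t
    return q[0]/q[2]*k['fx']+k['cx'],q[1]/q[2]*k['fy']+k['cy']
E
python3 - <<'E'
from h import *
for c in ['scene','top']:
    im,d=viewer.get_image(c); cv2.imwrite(f'pics/{c}0.png',im[:,:,::-1]); w=cloud(c,d)
    k,r,t=cal(c); print(c,'cam',(-r.T@t).round(),'axis',r[2].round(2))
    for n in ['tube_mid','rack','centrifuge','empty_sleeve','lid','lid_pad','tube_purple','tube_green','beaker','buffer_bottle','sample_jar','tip_box','timer']:
        for m in masks_of(c,n)[:2]:
            p=w[m['pixels']]; p=p[~np.isnan(p[:,0])]
            if len(p): print(n,round(m['score'],2),np.round(m['location']),len(p),'med',np.median(p,0).round(),'lo',np.percentile(p,2,axis=0).round(),'hi',np.percentile(p,98,axis=0).round())
o=get_obs(); print({k:np.round(v,3) for k,v in o.items()}); print(R(o['orientation']).round(3))
E
```

```text
scene cam [1174. -368. 1146.] axis [-0.49  0.31 -0.82]
tube_mid 0.48 [212. 288.] 56 med [ 617. -354.   84.] lo [ 607. -361.   53.] hi [ 621. -349.   90.]
rack 0.8 [208. 279.] 1012 med [ 581. -355.   49.] lo [ 484. -378.   -1.] hi [ 640. -330.   57.]
rack 0.65 [333. 213.] 820 med [579.  29.  59.] lo [530. -22.  26.] hi [620.  72. 107.]
centrifuge 0.61 [331. 208.] 13262 med [605.  24. 109.] lo [ 461. -160.   12.] hi [712. 138. 349.]
centrifuge 0.28 [369. 159.] 2705 med [607. 117. 265.] lo [487. 101. 110.] hi [697. 143. 352.]
empty_sleeve 0.57 [331. 212.] 763 med [579.  30.  59.] lo [536. -22.  29.] hi [620.  71. 106.]
empty_sleeve 0.5 [284. 296.] 415 med [ 727. -206.   57.] lo [ 700. -227.    9.] hi [ 743. -181.   63.]
lid 0.78 [370. 162.] 2694 med [607. 117. 265.] lo [487. 101. 114.] hi [696. 142. 352.]
lid_pad 0.86 [370. 162.] 2776 med [608. 117. 263.] lo [487. 101.   3.] hi [697. 229. 352.]
tube_purple 0.42 [194. 256.] 62 med [ 507. -354.   80.] lo [ 497. -361.   49.] hi [ 512. -348.   91.]
tube_purple 0.37 [368. 164.] 2643 med [608. 117. 265.] lo [491. 101. 122.] hi [697. 139. 352.
[... 1804 characters left out ...]
32.   19.] lo [ 252. -468.   13.] hi [ 319. -396.   25.]
timer 0.81 [447. 275.] 417 med [ 285. -431.   18.] lo [ 248. -468.   -1.] hi [ 319. -395.   25.]
{'t': np.float64(1.4), 'qpos': array([ 1.291,  0.423,  1.63 , -0.   ,  1.089, -0.019]), 'qvel': array([ 0.001, -0.001,  0.001,  0.001,  0.001,  0.   ]), 'joint_torque': array([-3.0000e-03, -5.4458e+01, -2.7403e+01,  6.4000e-02,  1.7000e-02,
        0.0000e+00]), 'ee_pos': array([161.154, 603.836, 184.864]), 'orientation': array([ 2.491,  1.914, -0.   ]), 'ft_force': array([-0.057,  0.43 , -0.363]), 'moment': array([-0.026, -0.007, -0.006]), 'width': np.float64(87.966)}
[[ 0.258  0.966  0.   ]
 [ 0.966 -0.258 -0.   ]
 [-0.     0.    -1.   ]]
```

```bash
python3 - <<'E'
import cv2,numpy as np
a=cv2.imread('pics/scene0.png'); b=cv2.imread('pics/top0.png')
c=cv2.resize(a[100:330,160:480],(800,575),interpolation=2); cv2.imwrite('pics/s1.png',c)
d=cv2.resize(b[110:290,240:480],(800,600),interpolation=2); cv2.imwrite('pics/t1.png',d)
E
```

```text
(no output)
```

View pics/s1.png

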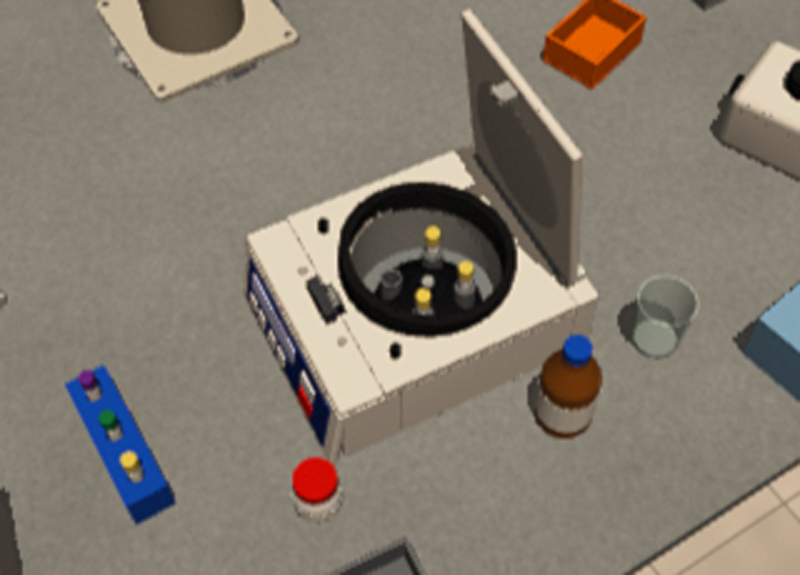

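View pics/t1.png

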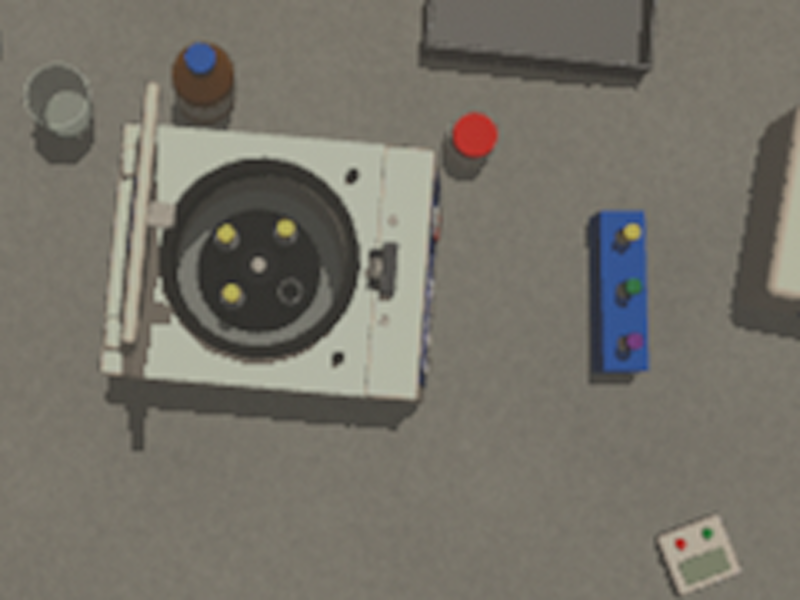

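The pictures show the yellow tube in the rack hole farthest from the robot, at top-crop pixel (630,232). The empty sleeve is at top-crop (289,291) and scene-crop (391,280). The lid is upright. Next I'll refine these positions.

```bash
cat >> h.py <<'E'
def ray(c,u,v,z):
    k,r,t=cal(c); o=-r.T@t; d=r.T@np.array([(u-k['cx'])/k['fx'],(v-k['cy'])/k['fy'],1]); return (o+d*(z-o[2])/d[2])
def to(p,yaw_vec=None):
    "shift (cm) in tool axes from present pose to world p; turn about z in deg to have tool x along yaw_vec"
    o=get_obs(); M=R(o['orientation']); s=M.T@(np.array(p)-o['ee_pos'])/10
    a=0
    if yaw_vec is not None:
        q=M.T@np.array(yaw_vec,float); a=np.degrees(np.arctan2(q[1],q[0]))
    return s.round(2),round(a,1)
E
python3 - <<'E'
from h import *
for c in ['scene','top']:
    im=cv2.imread(f'pics/{c}0.png'); _,d=viewer.get_image(c); w=cloud(c,d)
    hsv=cv2.cvtColor(im,cv2.COLOR_BGR2HSV)
    y=cv2.inRange(hsv,(22,120,110),(34,255,255))
    n,l,s,ce=cv2.connectedComponentsWithStats(y)
    for i in range(1,n):
        if 8<s[i,4]<150:
            m=l==i; q=w[m]; print(c,'yellow',s[i,4],ce[i].round(1),'med',np.nanmedian(q,0).round(1),'zmax',np.nanmax(q[:,2]).round(), 'z96',ray(c,*ce[i],96)[:2].round(1),'z79',ray(c,*ce[i],79)[:2].round(1))
    # deck hole: pts on deck
    dk=(abs(w[:,:,2]-110)<6)&(w[:,:,0]>440)&(w[:,:,0]<720)&(w[:,:,1]>-170)&(w[:,:,1]<160)
    P=w[dk][:,:2].astype(np.float32); rr=cv2.minAreaRect(P); print('deck',rr)
    mk=masks_of(c,'rack'); m=mk[0]['pixels']&(abs(w[:,:,2]-50)<5); print('rack',cv2.minAreaRect(w[m][:,:2].astype(np.float32)))
    L=(w[:,:,0]>470)&(w[:,:,0]<710)&(w[:,:,1]>60)&(w[:,:,1]<190)&(w[:,:,2]>135)
    q=w[L]; 
    if len(q): 
        for a in range(130,360,30):
            b=q[(q[:,2]>=a)&(q[:,2]<a+30)]
            if len(b)>5: 
                f=np.polyfit(b[:,0],b[:,1],1); print('lid z',a+15,len(b),'slope',f[0].round(3),'y@580',np.polyval(f,580).round(1),'x',b[:,0].min().round(),b[:,0].max().round(),'zmax',b[:,2].max().round())
print('sleeve',ray('top',326.7,197.3,67),ray('scene',316.4,212,67))
E
```

```text
scene yellow 28 [  9.6 152.4] med [ 144.  -631.6  298.3] zmax 301.0 z96 [-100.8 -694.4] z79 [-121.4 -699.7]
scene yellow 30 [332.6 193.4] med [549.9  46.8 104. ] zmax 110.0 z96 [544.4  49.9] z79 [534.3  56.6]
scene yellow 30 [345.8 207.3] med [608.9  52.4 104.1] zmax 108.0 z96 [603.8  55.4] z79 [594.6  62.3]
scene yellow 33 [328.7 218.1] med [613.7  -6.9 103.9] zmax 108.0 z96 [608.9  -3.8] z79 [599.8   2.1]
scene yellow 31 [211.3 284. ] med [ 613.  -354.9   86.8] zmax 90.0 z96 [ 618.3 -354.6] z79 [ 609.3 -354.3]
deck ((579.48828125, 9.795761108398438), (311.2012023925781, 255.6053466796875), 85.04893493652344)
rack ((559.747314453125, -354.42303466796875), (162.4712677001953, 43.671630859375), 1.2225421667099)
lid z 145 170 slope -0.078 y@580 133.2 x 489.0 700.0 zmax 160.0
lid z 175 226 slope -0.062 y@580 127.8 x 489.0 699.0 zmax 190.0
lid z 205 262 slope -0.065 y@580 123.5 x 487.0 698.0 zmax 220.0
lid z 235 302 slope -0.067 y@580 120.1 x 485.0 698.0 zmax 250.0
lid z 265 310 slope -0.07 y@580 116.8 x 484.0 698.0 zmax 280.0
lid z 295 343 slope -0.073 y@580 114.6 x 485.0 698.0 zmax 310
[... 549 characters left out ...]
57. 339.] med [ 136.7 -632.7  300.6] zmax 304.0 z96 [  89.5 -749. ] z79 [  85.5 -758.7]
deck ((577.4227294921875, 9.982086181640625), (310.54443359375, 250.5868377685547), 85.07274627685547)
rack ((553.7741088867188, -354.1002502441406), (47.90400695800781, 162.5089111328125), 89.79623413085938)
lid z 235 9 slope -0.038 y@580 136.6 x 481.0 638.0 zmax 246.0
lid z 265 26 slope -0.053 y@580 127.6 x 480.0 669.0 zmax 279.0
lid z 295 79 slope -0.084 y@580 122.2 x 480.0 679.0 zmax 310.0
lid z 325 37 slope -0.111 y@580 114.3 x 481.0 641.0 zmax 340.0
lid z 355 403 slope -0.085 y@580 113.5 x 480.0 694.0 zmax 357.0
sleeve [548.47047509 -13.10950835  67.        ] [557.40258488 -12.35895792  67.        ]
```

```bash
python3 - <<'E'
from h import *
_,d=viewer.get_image('top'); w=cloud('top',d)
m=(w[:,:,2]>40)&(w[:,:,0]>430)&(w[:,:,0]<800)&(w[:,:,1]<-385)
q=w[m]; print('box', q.min(0).round(),q.max(0).round()) if len(q) else 0
for y0 in range(-560,-385,25):
    b=q[(q[:,1]>=y0)&(q[:,1]<y0+25)]
    if len(b): print(y0,len(b),b.min(0).round(),b.max(0).round())
print(to([365,120,200],[0,1,0]))
M=R(get_obs()['orientation']); print((M.T@(np.array([610,-355,200])-[365,120,200])/10).round(2))
E
```

```text
box [ 499. -751.   40.] [ 797. -385.  133.]
-560 568 [ 526. -560.   41.] [ 737. -535.  133.]
-535 545 [ 533. -535.   40.] [ 737. -510.  114.]
-510 413 [ 540. -510.   40.] [ 689. -485.  109.]
-485 21 [ 546. -485.   40.] [ 567. -483.   97.]
-410 7 [ 788. -392.   40.] [ 797. -385.   48.]
(array([-41.49,  32.17,  -1.51]), np.float64(-14.9))
[-39.58  35.92  -0.  ]
```

```bash
python3 -m inch '[{"tx":-4.15,"ty":3.22,"tz":-0.2,"jaw":0.6},{"tx":-4.15,"ty":3.22,"tz":-0.2},{"tx":-4.15,"ty":3.22,"tz":-0.2},{"tx":-4.15,"ty":3.22,"tz":-0.2},{"tx":-4.15,"ty":3.22,"tz":-0.2},{"tx":-4.15,"ty":3.22,"tz":-0.2},{"tx":-4.15,"ty":3.22,"tz":-0.2},{"tx":-4.15,"ty":3.22},{"tx":-4.15,"ty":3.22},{"tx":-4.15,"ty":3.22}]'
python3 -m inch '[{"tx":-4.4,"ty":3.99},{"tx":-4.4,"ty":3.99},{"tx":-4.4,"ty":3.99},{"tx":-4.4,"ty":3.99},{"tx":-4.4,"ty":3.99},{"tx":-4.4,"ty":3.99},{"tx":-4.4,"ty":3.99},{"tx":-4.4,"ty":3.99},{"az":-7.5},{"az":-7.4},{}]'
python3 - <<'E'
from h import *
print(to([610.5,-354.7,60],[0,1,0]))
E
```

```text
(array([-81.03,  68.13,  12.49]), np.float64(-14.9))$[0]: bad value
$[0]: bad value
```

```bash
python3 -m inch '[{"tx":-4.15,"ty":3.22,"tz":-0.2,"ax":0,"ay":0,"az":0,"jaw":0.6},{"tx":-4.15,"ty":3.22,"tz":-0.2,"ax":0,"ay":0,"az":0,"jaw":0.6},{"tx":-4.15,"ty":3.22,"tz":-0.2,"ax":0,"ay":0,"az":0,"jaw":0.6},{"tx":-4.15,"ty":3.22,"tz":-0.2,"ax":0,"ay":0,"az":0,"jaw":0.6},{"tx":-4.15,"ty":3.22,"tz":-0.2,"ax":0,"ay":0,"az":0,"jaw":0.6},{"tx":-4.15,"ty":3.22,"tz":-0.2,"ax":0,"ay":0,"az":0,"jaw":0.6},{"tx":-4.15,"ty":3.22,"tz":-0.2,"ax":0,"ay":0,"az":0,"jaw":0.6},{"tx":-4.15,"ty":3.22,"tz":0,"ax":0,"ay":0,"az":0,"jaw":0.6},{"tx":-4.15,"ty":3.22,"tz":0,"ax":0,"ay":0,"az":0,"jaw":0.6},{"tx":-4.15,"ty":3.22,"tz":0,"ax":0,"ay":0,"az":0,"jaw":0.6}]'
python3 - <<'E'
from h import *
print(to([610.5,-354.7,60],[0,1,0]))
E
```

```text
t: 2.9
ee_pos: [365.9, 118.3, 199.3]
orientation: [2.491, 1.914, 0.002]
ft_force: [0.9, 0.5, -0.8]
width: 53.0
(array([-39.41,  35.81,  13.94]), np.float64(-14.9))
```

```bash
python3 -m inch '[{"tx":-4.38,"ty":3.98,"tz":0,"ax":0,"ay":0,"az":0,"jaw":0.6},{"tx":-4.38,"ty":3.98,"tz":0,"ax":0,"ay":0,"az":0,"jaw":0.6},{"tx":-4.38,"ty":3.98,"tz":0,"ax":0,"ay":0,"az":0,"jaw":0.6},{"tx":-4.38,"ty":3.98,"tz":0,"ax":0,"ay":0,"az":0,"jaw":0.6},{"tx":-4.38,"ty":3.98,"tz":0,"ax":0,"ay":0,"az":0,"jaw":0.6},{"tx":-4.38,"ty":3.98,"tz":0.5,"ax":0,"ay":0,"az":0,"jaw":0.6},{"tx":-4.38,"ty":3.98,"tz":0.5,"ax":0,"ay":0,"az":0,"jaw":0.6},{"tx":-4.38,"ty":3.98,"tz":1,"ax":0,"ay":0,"az":0,"jaw":0.6},{"tx":-4.38,"ty":3.98,"tz":1,"ax":0,"ay":0,"az":0,"jaw":0.6},{"tx":0,"ty":0,"tz":1,"ax":0,"ay":0,"az":-7.5,"jaw":0.6},{"tx":0,"ty":0,"tz":1,"ax":0,"ay":0,"az":-7.4,"jaw":0.6},{"tx":0,"ty":0,"tz":0,"ax":0,"ay":0,"az":0,"jaw":0.6}]'
python3 - <<'E'
from h import *
print(to([610.5,-354.7,60],[0,1,0]))
E
```

```text
t: 4.4
ee_pos: [609.0, -353.2, 147.7]
orientation: [-2.222, -2.218, 0.001]
ft_force: [-0.5, -0.2, 0.2]
width: 52.6
(array([-0.16,  0.16,  8.77]), np.float64(-0.1))
```

```bash
python3 -m inch '[{"tx":-0.16,"ty":0.16,"tz":2.8,"ax":0,"ay":0,"az":0,"jaw":0.6},{"tx":0,"ty":0,"tz":3,"ax":0,"ay":0,"az":0,"jaw":0.6},{"tx":0,"ty":0,"tz":2,"ax":0,"ay":0,"az":0,"jaw":0.6},{"tx":0,"ty":0,"tz":0.95,"ax":0,"ay":0,"az":0,"jaw":0.6},{"tx":0,"ty":0,"tz":0,"ax":0,"ay":0,"az":0,"jaw":0.6},{"tx":0,"ty":0,"tz":0,"ax":0,"ay":0,"az":0,"jaw":0},{"tx":0,"ty":0,"tz":0,"ax":0,"ay":0,"az":0,"jaw":0},{"tx":0,"ty":0,"tz":0,"ax":0,"ay":0,"az":0,"jaw":0},{"tx":0,"ty":0,"tz":0,"ax":0,"ay":0,"az":0,"jaw":0}]'
python3 - <<'E'
from h import *
for c in ['scene','top']:
    im,d=viewer.get_image(c); cv2.imwrite(f'pics/{c}2.png',im[:,:,::-1])
    u,v=pix(c,[610,-354,80]); u,v=int(u),int(v); print(u,v)
    x=cv2.resize(im[max(v-60,0):v+60,u-80:u+80,::-1],(520,390),interpolation=2); cv2.imwrite(f'pics/{c}2c.png',x)
a=np.vstack([cv2.imread('pics/scene2c.png')[95:],cv2.imread('pics/top2c.png')[95:]]); cv2.imwrite('pics/g2.png',a)
E
```

```text
t: 5.52
ee_pos: [611.4, -355.1, 61.7]
orientation: [2.222, 2.22, 0.0]
ft_force: [-0.7, 0.4, -0.1]
width: 16.5
211 284
428 178
```

View pics/g2.png

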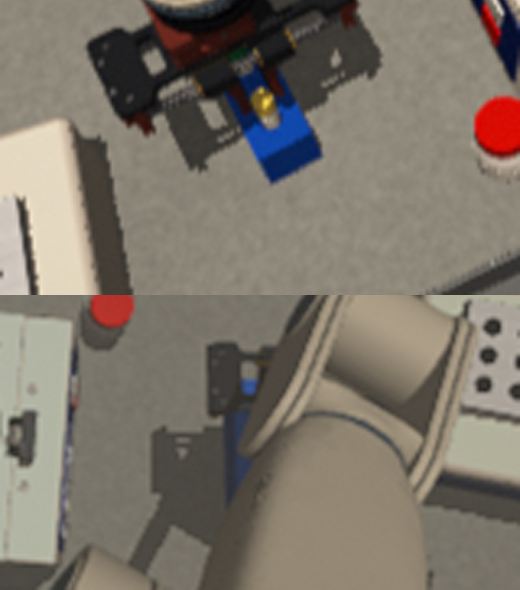

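```bash
python3 -m inch '[{"tx":0,"ty":0,"tz":-1,"ax":0,"ay":0,"az":0,"jaw":0},{"tx":0,"ty":0,"tz":-3,"ax":0,"ay":0,"az":0,"jaw":0},{"tx":0,"ty":0,"tz":-5,"ax":0,"ay":0,"az":0,"jaw":0},{"tx":0,"ty":0,"tz":-5,"ax":0,"ay":0,"az":0,"jaw":0},{"tx":0,"ty":0,"tz":-1,"ax":0,"ay":0,"az":0,"jaw":0},{"tx":0,"ty":0,"tz":0,"ax":0,"ay":0,"az":0,"jaw":0}]'
python3 - <<'E'
from h import *
print(to([553.1,-12.9,206],[0,1,0]))
E
```

```text
t: 6.38
ee_pos: [611.4, -355.1, 212.3]
orientation: [2.221, 2.22, 0.001]
ft_force: [-0.3, -0.4, -0.2]
width: 0.6
(array([34.21, -5.86,  0.59]), np.float64(-0.0))
```

The jaws shut to 0.6 mm during the lift, so the grip was lost. I'll look at where the tube is now.

```bash
python3 - <<'E'
from h import *
im,d=viewer.get_image('scene'); w=cloud('scene',d); im=im[:,:,::-1]
hsv=cv2.cvtColor(np.ascontiguousarray(im),cv2.COLOR_BGR2HSV)
n,l,s,ce=cv2.connectedComponentsWithStats(cv2.inRange(hsv,(22,120,110),(34,255,255)))
for i in range(1,n):
    if 8<s[i,4]<150: print(s[i,4],ce[i].round(1),np.nanmedian(w[l==i],0).round(1),np.nanmax(w[l==i],0).round(1))
m=(w[:,:,1]<-330)&(w[:,:,1]>-380)&(w[:,:,0]>470)&(w[:,:,0]<650)&(abs(w[:,:,2]-50)<5); print(cv2.minAreaRect(w[m][:,:2].astype(np.float32)))
cv2.imwrite('pics/s3.png',cv2.resize(im[210:340,140:300],(800,650),interpolation=2)[:600])
E
```

```text
33 [ 10.  152.7] [ 144.4 -631.4  298.4] [ 151.2 -624.8  300.6]
35 [332.8 193.5] [549.   46.9 103.9] [559.2  76.4 108.4]
31 [345.8 207.4] [608.1  52.5 104.4] [616.7  99.4 108.7]
34 [328.7 218.5] [615.2  -6.6 104.1] [623.1  16.5 109.9]
32 [211.5 284.1] [ 613.2 -354.    87.8] [ 621.2 -348.5   92. ]
((557.34228515625, -354.29095458984375), (45.884002685546875, 168.14527893066406), 89.98548889160156)
```

View pics/s3.png

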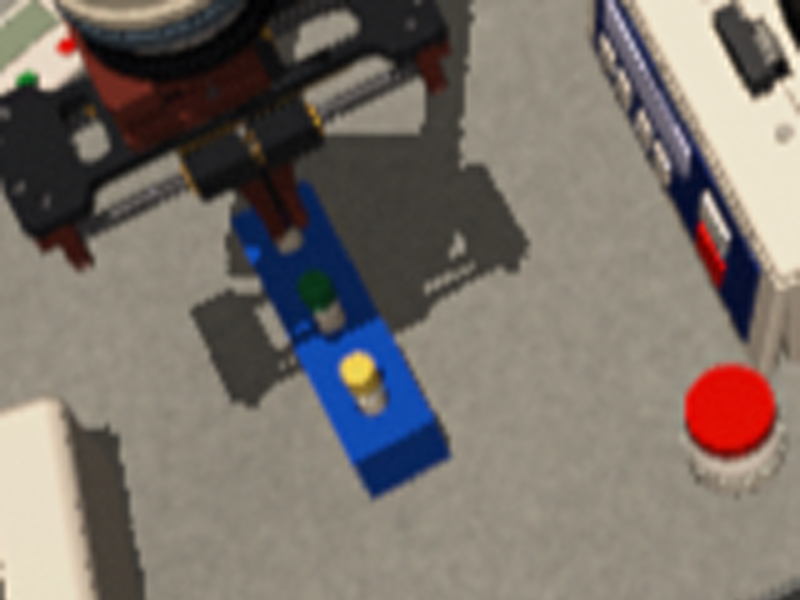

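```bash
python3 - <<'E'
from h import *
o=get_obs();p=o['ee_pos']
print(p,pix('scene',p),pix('scene',p+[0,0,19]))
for c in ['scene','top']:
    im,d=viewer.get_image(c); w=cloud(c,d)
    k=lambda x:np.round(x,0)
    for z in range(205,260,6):
        m=(abs(w[:,:,2]-z)<3)&(abs(w[:,:,1]+355)<30)&(abs(w[:,:,0]-611)<45)
        if m.sum(): print(c,z,m.sum(),w[m].min(0).round(1),w[m].max(0).round(1))
E
```

```text
[ 610.71916204 -354.59481031  210.65007444] (np.float64(199.62923497440642), np.float64(260.263138922207)) (np.float64(197.7272497429543), np.float64(256.3421166474044))
scene 247 2 [ 608.6 -353.8  246. ] [ 623.  -347.4  248.4]
scene 253 12 [ 608.3 -362.5  250.3] [ 624.6 -346.5  255.2]
scene 259 10 [ 622.2 -361.6  256.2] [ 625.  -345.7  261.9]
top 253 1 [ 618.7 -345.2  254.1] [ 618.7 -345.2  254.1]
top 259 2 [ 615.1 -346.5  257.6] [ 617.7 -344.1  259.5]
```

```bash
python3 - <<'E'
from h import *
im,d=viewer.get_image('scene'); w=cloud('scene',d)
for v in range(246,266):
    print(v,[(u,*map(lambda a:int(a) if a==a else -1,w[v,u])) for u in range(193,204,2)])
o=get_obs(); print(o['width'],o['t'],pix('scene',[507,-354,60]))
E
```

```text
246 [(193, 619, -354, 290), (195, 622, -350, 291), (197, 624, -347, 291), (199, 625, -343, 288), (201, 475, -331, 50), (203, 445, -325, -1)]
247 [(193, 621, -355, 289), (195, 624, -351, 290), (197, 621, -347, 282), (199, 624, -344, 283), (201, 478, -333, 50), (203, 450, -326, 1)]
248 [(193, 621, -356, 286), (195, 622, -352, 284), (197, 624, -348, 283), (199, 621, -344, 275), (201, 478, -334, 45), (203, 454, -328, 2)]
249 [(193, 626, -357, 290), (195, 620, -353, 277), (197, 623, -349, 278), (199, 622, -345, 273), (201, 481, -335, 46), (203, 454, -329, -1)]
250 [(193, 622, -357, 280), (195, 622, -354, 277), (197, 624, -350, 277), (199, 623, -346, 270), (201, 489, -336, 53), (203, 489, -332, 48)]
251 [(193, 623, -358, 278), (195, 622, -355, 273), (197, 622, -351, 269), (199, 623, -347, 268), (201, 490, -338, 51), (203, 492, -333, 49)]
252 [(193, 621, -359, 272), (195, 620, -356, 267), (197, 621, -352, 264), (199, 623, -348, 264), (201, 623, -344, 260), (203, 496, -334, 52)]
253 [(193, 622, -360, 270), (195, 621, -356, 264), (197, 622, -353, 262), (199, 624, -349, 262), (201, 622, -345, 
[... 1070 characters left out ...]
, (199, 515, -354, 50), (201, 516, -349, 47), (203, 520, -345, 49)]
262 [(193, 510, -369, 52), (195, 513, -364, 52), (197, 514, -360, 49), (199, 516, -355, 48), (201, 521, -351, 51), (203, 525, -346, 53)]
263 [(193, 512, -370, 50), (195, 513, -365, 48), (197, 518, -361, 50), (199, 519, -356, 48), (201, 522, -352, 48), (203, 526, -347, 49)]
264 [(193, 515, -371, 51), (195, -1, -1, -1), (197, 520, -362, 50), (199, 522, -358, 49), (201, 525, -353, 49), (203, 552, -349, 90)]
265 [(193, 518, -372, 51), (195, 519, -368, 47), (197, 523, -363, 49), (199, 525, -359, 48), (201, 550, -355, 85), (203, 551, -350, 84)]
0.6427666521828183 6.575 (np.float64(197.1369256950646), np.float64(256.8604208946007))
```

The tube hasn't moved. In the scene picture the closed fingers end near z≈247, but the reported TCP is at 211. So the fingertips seem to sit about 35 mm above the reported TCP, and the jaws closed above the cap. Before going lower I'll check this from a better pose and with both cameras.

```bash
python3 -m inch '[{"tx":0,"ty":0,"tz":3,"ax":0,"ay":0,"az":0,"jaw":0.7},{"tx":0,"ty":0,"tz":4,"ax":0,"ay":0,"az":0,"jaw":0.7},{"tx":0,"ty":0,"tz":4,"ax":0,"ay":0,"az":0,"jaw":0.7},{"tx":0,"ty":0,"tz":3,"ax":0,"ay":0,"az":0,"jaw":0.7},{"tx":0,"ty":0,"tz":0,"ax":0,"ay":0,"az":0,"jaw":0.7},{"tx":0,"ty":0,"tz":0,"ax":0,"ay":0,"az":0,"jaw":0.7}]'
python3 - <<'E'
from h import *
print(ctrl.tcp_to_grasp, get_obs()['ee_pos'])
im,d=viewer.get_image('scene'); w=cloud('scene',d); im=im[:,:,::-1]
p=get_obs()['ee_pos']; 
for s in (-1,1): print(pix('scene',p+[10,s*38,0]))
m=(abs(w[:,:,0]-611)<25)&(abs(abs(w[:,:,1]+354.5)-37)<12)&(w[:,:,2]>58)
hsv=w[m]; print('lowest finger pts',hsv[np.argsort(hsv[:,2])[:12]].round())
cv2.imwrite('pics/s4.png',cv2.resize(im[230:320,150:270],(800,600),interpolation=2))
E
```

```text
t: 7.32
ee_pos: [611.7, -355.2, 71.8]
orientation: [2.222, 2.22, 0.0]
ft_force: [0.5, -0.2, 0.1]
width: 56.9
18.700000000000003 [ 611.66752732 -355.17846561   71.82036879]
(np.float64(199.37865886743828), np.float64(296.84418703998836))
(np.float64(227.24514642268764), np.float64(281.8950743304144))
lowest finger pts [[ 622. -383.  108.]
 [ 624. -320.  109.]
 [ 624. -386.  110.]
 [ 624. -323.  110.]
 [ 625. -388.  113.]
 [ 625. -319.  114.]
 [ 624. -390.  114.]
 [ 623. -387.  115.]
 [ 622. -384.  115.]
 [ 625. -385.  117.]
 [ 622. -326.  117.]
 [ 626. -322.  118.]]
```

View pics/s4.png

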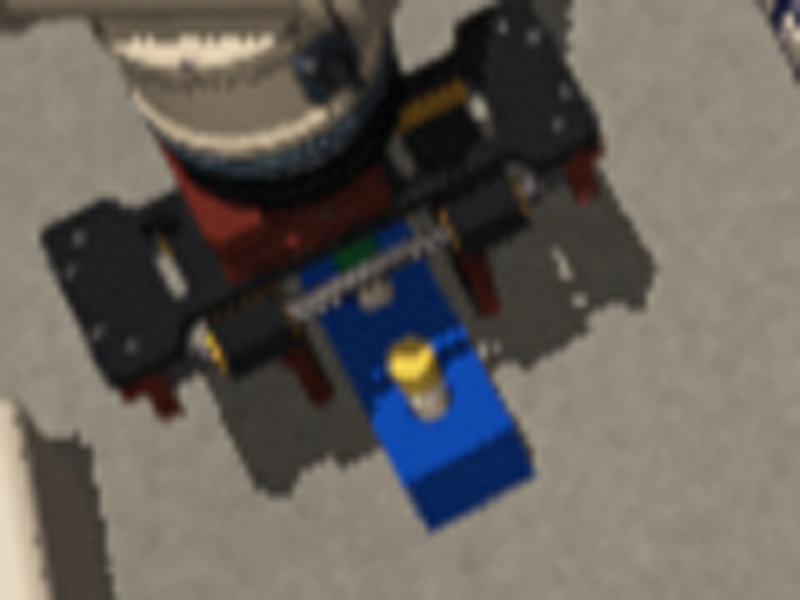

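The picture confirms it. The red fingers end at crop (318,400) and (485,310), about 35 mm above the reported TCP, which projects to (329,445). I'll apply that offset: tips at z≈61 means a reported z of about 26.

```bash
python3 -m inch '[{"tx":0,"ty":0,"tz":2,"ax":0,"ay":0,"az":0,"jaw":0.7},{"tx":0,"ty":0,"tz":1.5,"ax":0,"ay":0,"az":0,"jaw":0.7},{"tx":0,"ty":0,"tz":1,"ax":0,"ay":0,"az":0,"jaw":0.7},{"tx":0,"ty":0,"tz":0,"ax":0,"ay":0,"az":0,"jaw":0},{"tx":0,"ty":0,"tz":0,"ax":0,"ay":0,"az":0,"jaw":0},{"tx":0,"ty":0,"tz":0,"ax":0,"ay":0,"az":0,"jaw":0},{"tx":0,"ty":0,"tz":0,"ax":0,"ay":0,"az":0,"jaw":0},{"tx":0,"ty":0,"tz":0,"ax":0,"ay":0,"az":0,"jaw":0},{"tx":0,"ty":0,"tz":0,"ax":0,"ay":0,"az":0,"jaw":0}]'
python3 -m inch '[{"tx":0,"ty":0,"tz":0,"ax":0,"ay":0,"az":0,"jaw":0},{"tx":0,"ty":0,"tz":0,"ax":0,"ay":0,"az":0,"jaw":0}]'
```

```text
t: 8.5
ee_pos: [611.5, -355.1, 26.7]
orientation: [2.222, 2.22, 0.0]
ft_force: [0.6, -0.4, 2.2]
width: 16.6
t: 8.75
ee_pos: [611.5, -355.1, 26.7]
orientation: [2.222, 2.22, 0.0]
ft_force: [0.2, 0.3, 4.1]
width: 16.1
```

```bash
python3 -m inch '[{"tx":0,"ty":0,"tz":-0.5,"ax":0,"ay":0,"az":0,"jaw":0},{"tx":0,"ty":0,"tz":-1.5,"ax":0,"ay":0,"az":0,"jaw":0},{"tx":0,"ty":0,"tz":-2,"ax":0,"ay":0,"az":0,"jaw":0},{"tx":0,"ty":0,"tz":0,"ax":0,"ay":0,"az":0,"jaw":0}]'
python3 - <<'E'
from h import *
print(get_obs()['ee_pos'],get_obs()['width'])
im,d=viewer.get_image('scene'); im=im[:,:,::-1]
cv2.imwrite('pics/s5.png',cv2.resize(im[230:320,150:270],(800,600),interpolation=2))
E
```

```text
t: 9.25
ee_pos: [613.0, -356.0, 69.5]
orientation: [2.219, 2.217, 0.002]
ft_force: [-0.5, 0.1, -0.4]
width: 16.6
[ 612.95781588 -355.99964703   69.4537537 ] 16.61069175844244
```

View pics/s5.png

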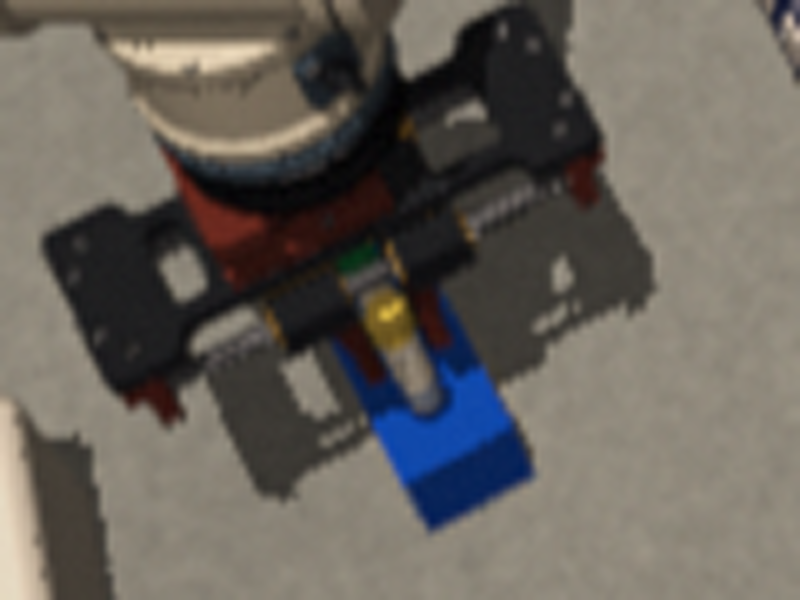

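The tube is held. The yellow cap sits between the fingers at crop (388,315) and the foot is near (425,400). Next I'll lift it further and measure how it sits in the grip.

```bash
python3 -m inch '[{"tx":0,"ty":0,"tz":-3,"ax":0,"ay":0,"az":0,"jaw":0},{"tx":0,"ty":0,"tz":-4,"ax":0,"ay":0,"az":0,"jaw":0},{"tx":0,"ty":0,"tz":-2,"ax":0,"ay":0,"az":0,"jaw":0},{"tx":0,"ty":0,"tz":0,"ax":0,"ay":0,"az":0,"jaw":0}]'
python3 - <<'E'
from h import *
p=get_obs()['ee_pos'];print(p,get_obs()['width'])
im,d=viewer.get_image('scene'); w=cloud('scene',d)
hsv=cv2.cvtColor(im[:,:,::-1].copy(),cv2.COLOR_BGR2HSV); y=cv2.inRange(hsv,(22,120,60),(34,255,255))>0
m=y&(abs(w[:,:,0]-610)<40)&(abs(w[:,:,1]+355)<30)
q=w[m]; print('cap',len(q),np.median(q,0).round(1),q.min(0).round(1),q.max(0).round(1))
m=(abs(w[:,:,0]-612)<25)&(abs(w[:,:,1]+355)<14)&(w[:,:,2]>112)
for z in range(112,215,10):
    b=w[m&(abs(w[:,:,2]-z)<5)]
    if len(b): print(z,len(b),np.median(b,0).round(1),b[:,1].min().round(),b[:,1].max().round())
print(to([553.1,-12.9,160],[0,1,0]))
E
```

```text
t: 9.8
ee_pos: [612.0, -355.4, 157.6]
orientation: [2.221, 2.219, 0.001]
ft_force: [-0.7, -0.5, -1.0]
width: 15.9
[ 611.96225225 -355.39789147  157.61345909] 15.917906576543299
cap 22 [ 613.4 -353.7  218.4] [ 603.8 -359.5  207. ] [ 620.5 -346.6  221.7]
142 4 [ 618.  -356.4  143.7] -359.0 -352.0
152 12 [ 617.7 -354.8  151.2] -360.0 -349.0
162 11 [ 617.  -354.4  162.1] -361.0 -348.0
172 16 [ 618.2 -355.   172.5] -361.0 -348.0
182 11 [ 618.2 -356.5  183.5] -361.0 -349.0
192 15 [ 617.4 -355.6  191.5] -361.0 -350.0
202 21 [ 623.5 -354.7  202.9] -368.0 -341.0
212 34 [ 620.4 -353.8  211.3] -368.0 -341.0
(array([34.19, -5.82, -0.4 ]), np.float64(-0.0))
```

```bash
python3 -m inch '[{"tx":2.16,"ty":-0.36,"tz":0,"ax":0,"ay":0,"az":0,"jaw":0},{"tx":4,"ty":-0.67,"tz":0,"ax":0,"ay":0,"az":0,"jaw":0},{"tx":4,"ty":-0.67,"tz":0,"ax":0,"ay":0,"az":0,"jaw":0},{"tx":4,"ty":-0.67,"tz":0,"ax":0,"ay":0,"az":0,"jaw":0},{"tx":4,"ty":-0.67,"tz":0,"ax":0,"ay":0,"az":0,"jaw":0},{"tx":4,"ty":-0.67,"tz":0,"ax":0,"ay":0,"az":0,"jaw":0},{"tx":4,"ty":-0.67,"tz":0,"ax":0,"ay":0,"az":0,"jaw":0},{"tx":4,"ty":-0.67,"tz":0,"ax":0,"ay":0,"az":0,"jaw":0},{"tx":2.5,"ty":-0.4,"tz":0,"ax":0,"ay":0,"az":0,"jaw":0},{"tx":1.5,"ty":-0.3,"tz":0,"ax":0,"ay":0,"az":0,"jaw":0},{"tx":0,"ty":0,"tz":0,"ax":0,"ay":0,"az":0,"jaw":0},{"tx":0,"ty":0,"tz":0,"ax":0,"ay":0,"az":0,"jaw":0}]'
python3 - <<'E'
from h import *
p=get_obs()['ee_pos'];print(p,get_obs()['width'],to([554.7,-13.8,157]))
im,d=viewer.get_image('scene'); w=cloud('scene',d); im=im[:,:,::-1].copy()
hsv=cv2.cvtColor(im,cv2.COLOR_BGR2HSV); y=cv2.inRange(hsv,(22,120,60),(34,255,255))
n,l,s,ce=cv2.connectedComponentsWithStats(y)
for i in range(1,n):
    if 8<s[i,4]<150: print(s[i,4],ce[i].round(1),np.nanmedian(w[l==i],0).round(1))
m=(abs(w[:,:,0]-p[0])<25)&(abs(w[:,:,1]-p[1])<14)
for z in range(132,200,10):
    b=w[m&(abs(w[:,:,2]-z)<5)]
    if len(b): print(z,len(b),np.median(b,0).round(1),b[:,1].min().round(),b[:,1].max().round())
cv2.imwrite('pics/s6.png',cv2.resize(im[145:265,250:410],(800,600),interpolation=2))
E
```

```text
t: 11.35
ee_pos: [553.8, -13.7, 156.0]
orientation: [-2.222, -2.22, 0.001]
ft_force: [0.8, -0.3, -0.4]
width: 19.7
[553.84023196 -13.66831248 156.04355957] 19.722269071874376 (array([-0.01,  0.09, -0.1 ]), 0)
41 [ 10.7 152.8] [ 145.3 -630.1  296.8]
33 [332.7 193.2] [550.2  47.4 104.3]
32 [345.7 207.5] [609.6  51.8 104.2]
34 [328.8 218. ] [612.6  -6.7 103.5]
172 1 [562.6 -27.1 171.4] -27.0 -27.0
182 6 [562.9 -23.9 183.8] -27.0 -20.0
192 9 [561.6 -16.5 191.6] -24.0 -2.0
```

View pics/s6.png

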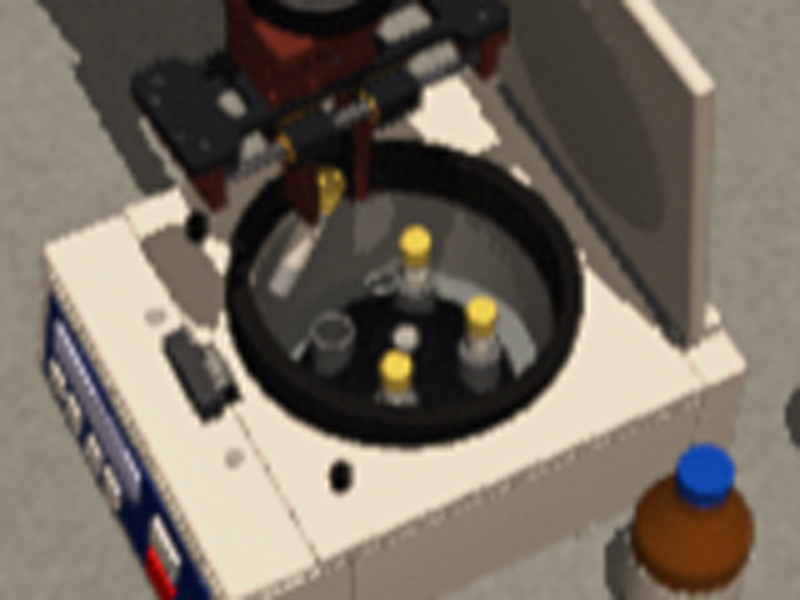

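The tube has tilted in the grip. The cap is at crop (330,188), the foot has swung toward the front at (285,280), and the width is 19.7 mm. I'll measure its pose.

```bash
python3 - <<'E'
from h import *
p=get_obs()['ee_pos'];print(p,get_obs()['width'],get_obs()['moment'])
for c in ['scene','top']:
    im,d=viewer.get_image(c); w=cloud(c,d)
    for m in masks_of(c,'tube_mid')[:4]: print(c,'mask',round(m['score'],2),m['location'],m['pixels'].sum(),np.nanmedian(w[m['pixels']],0).round())
im,d=viewer.get_image('scene'); w=cloud('scene',d)
m=(w[:,:,2]>114)&(w[:,:,2]<240)&(abs(w[:,:,0]-555)<40)&(w[:,:,1]>-90)&(w[:,:,1]<15)
v,u=np.nonzero(m)
hsv=cv2.cvtColor(im[:,:,::-1].copy(),cv2.COLOR_BGR2HSV)
for a,b in list(zip(v,u))[::2]: print(a,b,w[a,b].round().astype(int),hsv[a,b],end=' | ')
L=(abs(w[:,:,0]-565)<40)&(abs(w[:,:,1]+85)<30)&(w[:,:,2]>100); q=w[L]; print('\nlatch z hi',np.sort(q[:,2])[-10:].round())
E
```

```text
[553.99194249 -13.90204805 156.14807413] 19.49376810353219 [ 0.05054856 -0.05109431  0.00790093]
scene mask 0.74 [395.7, 117.3] 942 [337. 451.  22.]
scene mask 0.45 [311.3, 196.2] 107 [561. -31. 176.]
173 318 [555  -3 236] [165  73   7] | 174 319 [561  -4 239] [150  26  10] | 175 319 [562  -4 236] [30 64  8] | 175 321 [566  -1 238] [  4 168  38] | 175 323 [567   5 235] [  5 172  37] | 176 318 [556  -4 225] [135  51  10] | 176 320 [563  -2 232] [  0 102  15] | 176 322 [567   1 234] [  4 185  40] | 177 306 [548 -34 233] [10 96 56] | 177 318 [559  -5 225] [90 32  8] | 177 320 [563  -2 227] [ 6 98 13] | 177 322 [564   3 225] [  4 183  39] | 178 306 [546 -33 226] [10 86 62] | 178 317 [549  -3 209] [ 18 154  38] | 178 319 [560  -3 221] [130  96   8] | 178 321 [568  -2 229] [  3 168  44] | 178 323 [568   4 224] [  3 148  31] | 179 308 [559 -35 237] [  0 132  29] | 179 314 [549 -12 210] [ 22 180  92] | 179 316 [548  -5 205] [ 21 178 146] | 179 318 [556  -4 213] [ 20 166  46] | 179 320 [566  -4 224] [174 142  18] | 179 322 [566   2 220] [  5 181  52] | 180 307 [551 -34 224] [  5 178  33] | 18
[... 6565 characters left out ...]
2 -64 139] [ 0 17 30] | 216 294 [567 -87 120] [ 19  46 166] | 216 299 [577 -78 125] [15 73  7] | 216 301 [586 -76 136] [ 0 39 13] | 216 303 [592 -73 142] [15 44 23] | 217 294 [571 -90 122] [ 16  46 123] | 217 299 [575 -77 117] [30 68 15] | 217 301 [586 -76 131] [45 46 11] | 217 303 [594 -75 141] [ 0 35 22] | 218 295 [572 -87 117] [ 17  49 135] | 218 300 [582 -78 122] [ 0 43  6] | 218 302 [591 -76 133] [150  23  11] | 219 300 [582 -78 117] [15 73 21] | 219 302 [591 -76 129] [165  36  14] | 220 296 [580 -89 119] [ 16  49 125] | 220 302 [592 -77 125] [ 0 64  8] | 221 301 [589 -79 117] [18 50 92] | 222 302 [592 -77 115] [14 52 54] | 
latch z hi [575. 575. 575. 575. 576. 576. 576. 576. 576. 577.]
```

The cause shows in the depth data: the black rim stands at about z 142, higher than the deck, and the tube's foot grazed it. The tube now tilts about 32°, with its foot toward -y. I'll lower it inside the rim and push the foot gently against the inner front wall to stand it upright again.

```bash
python3 -m inch '[{"tx":0,"ty":0,"tz":1,"ax":0,"ay":0,"az":0,"jaw":0},{"tx":0,"ty":0,"tz":1.5,"ax":0,"ay":0,"az":0,"jaw":0},{"tx":0,"ty":0,"tz":0.5,"ax":0,"ay":0,"az":0,"jaw":0},{"tx":-0.7,"ty":0,"tz":0,"ax":0,"ay":0,"az":0,"jaw":0},{"tx":-0.7,"ty":0,"tz":0,"ax":0,"ay":0,"az":0,"jaw":0},{"tx":-0.6,"ty":0,"tz":0,"ax":0,"ay":0,"az":0,"jaw":0},{"tx":0,"ty":0,"tz":0,"ax":0,"ay":0,"az":0,"jaw":0}]'
cat > tube.py <<'E'
from h import *
import sys
o=get_obs();p=o['ee_pos'];print(p.round(1),round(o['width'],1),o['ft_force'].round(1))
im,d=viewer.get_image('scene'); w=cloud('scene',d); im=im[:,:,::-1].copy()
hsv=cv2.cvtColor(im,cv2.COLOR_BGR2HSV)
dz=(w[:,:,2]-p[2])
n=(abs(w[:,:,0]-p[0]-5)<14)&(abs(w[:,:,1]-p[1]+15)<50)
tb=n&(dz>-25)&(dz<45)&(hsv[:,:,2]>80)&(hsv[:,:,1]<70)&(hsv[:,:,0]<30)
cp=n&(dz>20)&(dz<80)&cv2.inRange(hsv,(18,120,70),(34,255,255)).astype(bool)
for nm,m in (('cap',cp),('tube',tb)):
    q=w[m]
    if len(q): print(nm,len(q),np.median(q,0).round(1),q.min(0).round(),q.max(0).round())
q=w[tb]
if len(q)>8: print('dy/dz',np.polyfit(q[:,2],q[:,1],1).round(2),'dx/dz',np.polyfit(q[:,2],q[:,0],1).round(2))
cv2.imwrite(sys.argv[1],cv2.resize(im[145:265,250:410],(800,600),interpolation=2))
E
python3 tube.py pics/s7.png
```

```text
t: 12.52
ee_pos: [554.8, -33.9, 127.2]
orientation: [2.222, 2.219, 0.002]
ft_force: [0.0, 0.5, 4.6]
width: 19.3
[554.8 -33.9 127.2] 19.3 [0.  0.5 4.6]
cap 37 [560.6 -32.9 177.6] [549. -44. 164.] [567. -23. 202.]
tube 98 [562.2 -74.2 126.7] [546. -99. 107.] [574. -39. 168.]
dy/dz [   0.85 -177.96] dx/dz [8.0000e-02 5.5033e+02]
```

```bash
python3 -m inch '[{"tx":-0.5,"ty":0,"tz":0,"ax":0,"ay":0,"az":0,"jaw":0},{"tx":-0.5,"ty":0,"tz":0,"ax":0,"ay":0,"az":0,"jaw":0},{"tx":0,"ty":0,"tz":0,"ax":0,"ay":0,"az":0,"jaw":0}]'; python3 tube.py pics/s8.png
```

```text
t: 12.95
ee_pos: [556.2, -43.1, 128.7]
orientation: [2.22, 2.218, 0.005]
ft_force: [-1.1, 2.1, 14.7]
width: 18.1
[556.2 -43.1 128.7] 18.1 [-1.1  2.1 14.7]
cap 35 [561.  -41.2 181.1] [549. -52. 168.] [567. -34. 208.]
tube 92 [563.5 -77.9 124.9] [ 547. -100.  105.] [575. -46. 166.]
dy/dz [   0.73 -165.2 ] dx/dz [8.0000e-02 5.5235e+02]
```

View pics/s8.png

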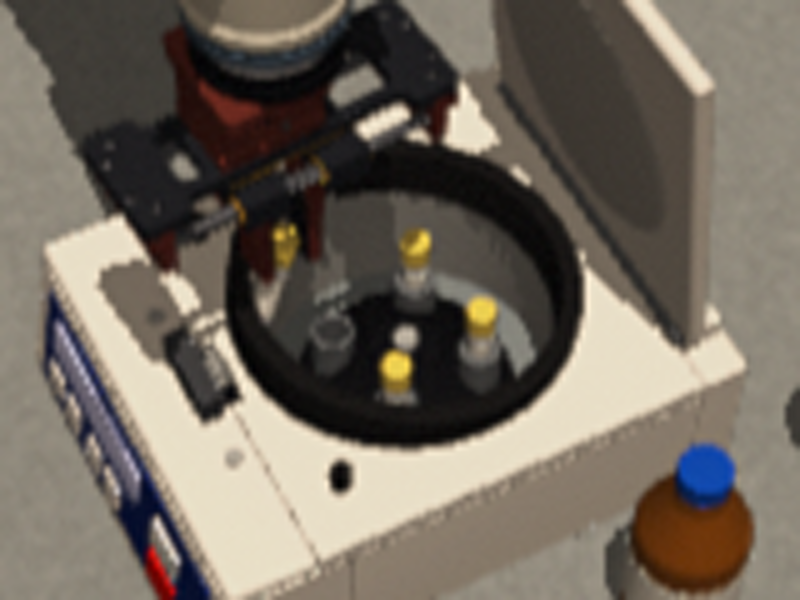

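```bash
python3 -m inch '[{"tx":0,"ty":0,"tz":-1,"ax":0,"ay":0,"az":0,"jaw":0},{"tx":0.3,"ty":0,"tz":-2,"ax":0,"ay":0,"az":0,"jaw":0},{"tx":1,"ty":0,"tz":-1.5,"ax":0,"ay":0,"az":0,"jaw":0},{"tx":1,"ty":0,"tz":0,"ax":0,"ay":0,"az":0,"jaw":0},{"tx":0,"ty":0,"tz":0,"ax":0,"ay":0,"az":0,"jaw":0}]'; python3 tube.py pics/s9.png; python3 - <<'E'
import cv2
a=cv2.imread('pics/s9.png')[:400,100:600]; cv2.imwrite('pics/s9c.png',cv2.resize(a,(750,600)))
E
```

```text
t: 13.62
ee_pos: [553.7, -19.5, 171.0]
orientation: [-2.221, -2.222, 0.001]
ft_force: [-0.5, -0.6, 0.0]
width: 18.2
[553.7 -19.5 171. ] 18.2 [-0.5 -0.6  0. ]
cap 38 [559.9 -18.2 224.7] [549. -31. 212.] [567. -10. 247.]
tube 73 [561.3 -32.6 179. ] [552. -42. 154.] [566. -18. 209.]
dy/dz [  0.32 -88.91] dx/dz [ -0.   561.95]
```

View pics/s9c.png

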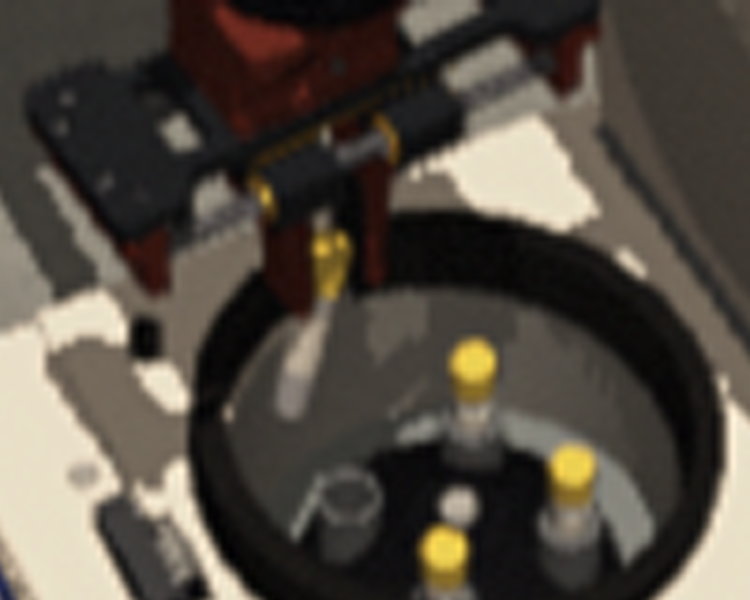

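Pushing worked: the tilt is down to about 18° (foot at crop (290,405), empty sleeve mouth at (348,495)). I'll take out the rest by tilting the tool 18°, which makes the tube vertical.

```bash
python3 -m inch '[{"tx":0.9,"ty":0,"tz":0,"ax":0,"ay":9,"az":0,"jaw":0},{"tx":0.9,"ty":0,"tz":0,"ax":0,"ay":9,"az":0,"jaw":0},{"tx":0,"ty":0,"tz":0,"ax":0,"ay":0,"az":0,"jaw":0},{"tx":0,"ty":0,"tz":0,"ax":0,"ay":0,"az":0,"jaw":0}]'; python3 tube.py pics/s10.png; python3 - <<'E'
from h import *
o=get_obs();print(R(o['orientation']).round(2)); p=o['ee_pos']
im,d=viewer.get_image('scene'); w=cloud('scene',d); hsv=cv2.cvtColor(im[:,:,::-1].copy(),cv2.COLOR_BGR2HSV)
n=(abs(w[:,:,0]-p[0]-5)<12)&(abs(w[:,:,1]+15)<25)&(w[:,:,2]>145)&(w[:,:,2]<212)&(hsv[:,:,1]<75)&(hsv[:,:,2]>70)
for z in range(150,212,8):
    b=w[n&(abs(w[:,:,2]-z)<4)]
    if len(b): print(z,len(b),np.median(b,0).round(1),b[:,1].min().round(1),b[:,1].max().round(1))
E
```

```text
t: 14.18
ee_pos: [553.7, -2.8, 172.2]
orientation: [-2.054, -2.051, -0.321]
ft_force: [-0.1, -0.3, 0.3]
width: 18.2
[553.7  -2.8 172.2] 18.2 [-0.1 -0.3  0.3]
cap 42 [558.3 -17.6 223.7] [547. -26. 212.] [564. -10. 227.]
tube 56 [562.7 -17.5 177.9] [554. -23. 152.] [566.  -9. 212.]
dy/dz [-1.000e-02 -1.466e+01] dx/dz [-1.000e-02  5.639e+02]
[[ 0.    1.   -0.  ]
 [ 0.95 -0.    0.31]
 [ 0.31 -0.   -0.95]]
150 6 [564.1 -16.9 152.7] -19.5 -10.0
158 7 [564.3 -13.4 157.9] -19.6 -6.8
166 9 [563.9 -18.8 166.5] -20.4 -10.3
174 8 [563.8 -17.7 173.8] -21.3 -11.1
182 11 [563.  -18.7 181.1] -21.4 -12.1
190 9 [562.8 -15.7 188.9] -21.5 -10.1
198 9 [562.3 -17.6 198.3] -19.5 -9.6
206 4 [562.4 -17.  203.9] -28.6 -13.2
```

```bash
python3 - <<'E'
from h import *
print(ray('scene',316.5,211,67),ray('scene',316.5,211.3,67))
im=cv2.imread('pics/s8.png'); g=cv2.cvtColor(im,cv2.COLOR_BGR2GRAY)[290:385,290:380]
im,d=viewer.get_image('scene'); w=cloud('scene',d)
m=(abs(w[:,:,0]-556)<20)&(abs(w[:,:,1]+12)<20)&(abs(w[:,:,2]-65)<8)
v,u=np.nonzero(m); print(len(v),u.min(),u.max(),v.min(),v.max(),w[m].min(0).round(1),w[m].max(0).round(1),np.median(w[m],0).round(1))
x=im[200:225,305:330,::-1]; cv2.imwrite('pics/ring.png',cv2.resize(x,(500,500),interpolation=0))
gg=cv2.cvtColor(x.copy(),cv2.COLOR_BGR2GRAY); print(gg[4:20,3:20])
E
```

```text
[554.65525168 -10.35105031  67.        ] [555.52541645 -10.88201852  67.        ]
63 312 325 208 217 [539.8 -24.4  57. ] [574.8   7.8  71.1] [558.3  -9.6  63.6]
[[ 59  61  63  63  62  59  56  56  54  64  99 126 109 110  97  57  50]
 [ 60  62  60  59  58  58  56  55  61  96 125 107  58  50  28  14  15]
 [ 61  59  59  57  58  55  56  58  64  98  97  55  16  15   9   9  10]
 [ 59  56  58  56  56  57  58  78  79  72  50  25  11   9  12  13  12]
 [ 56  57  56  55  59  69  69  89  89  84  70  65  22  11  12  14   9]
 [ 56  56  56  57  67  76  67  59  58  56  62  85  41  12   9  11  11]
 [ 58  57  57  60  77  59  52  52  54  50  50  59  62  19   9  12  12]
 [ 56  59  60  61  82  65  51  54  53  51  47  51  74  23  12  11  10]
 [ 64  92  90  54  63  80  59  56  53  50  61  76  64  19  10  12  14]
 [101 130 122  47  40  81  81  70  63  62  82  82  44  15  12   9  15]
 [130 134 112  39  27  52  83  75  67  71  80  53  36  17  14  12  16]
 [122 126  75  22  25  43  53  52  54  53  57  47  30  14  13  12  15]
 [ 82  96  32  10  24  43  48  51  53  54  55  43  21  12  16  13  11]
 [ 29  36  15  10  24  42  50  52  57  54  49  31  15  12  16  15  11]
 [ 23  22  19  14  21  41  50  53  54  46  33  17  15  15  13  15  13]
 [ 23  22  23  20  18  37  41  45  44  29  16  13  14  16  14  16  15]]
```

```bash
python3 -m inch '[{"tx":0.28,"ty":-0.44,"tz":0.1,"ax":0,"ay":0,"az":0,"jaw":0},{"tx":-0.62,"ty":0,"tz":1.9,"ax":0,"ay":0,"az":0,"jaw":0},{"tx":-0.62,"ty":0,"tz":1.9,"ax":0,"ay":0,"az":0,"jaw":0},{"tx":-0.62,"ty":0,"tz":1.9,"ax":0,"ay":0,"az":0,"jaw":0},{"tx":-0.31,"ty":0,"tz":0.95,"ax":0,"ay":0,"az":0,"jaw":0},{"tx":0,"ty":0,"tz":0,"ax":0,"ay":0,"az":0,"jaw":0},{"tx":0,"ty":0,"tz":0,"ax":0,"ay":0,"az":0,"jaw":0}]'; python3 tube.py pics/s11.png; python3 - <<'E'
from h import *
im=cv2.imread('pics/s11.png')[150:430,180:500]; cv2.imwrite('pics/s11c.png',cv2.resize(im,(686,600)))
E
```

```text
t: 15.2
ee_pos: [550.1, 0.5, 103.4]
orientation: [-2.053, -2.052, -0.326]
ft_force: [0.9, -0.7, -0.5]
width: 18.4
[5.501e+02 5.000e-01 1.034e+02] 18.4 [ 0.9 -0.7 -0.5]
cap 41 [555.1 -14.5 155. ] [544. -21. 144.] [562.  -7. 174.]
tube 49 [558.8 -13.4 109.1] [555. -19.  83.] [563.  -6. 141.]
dy/dz [ -0.02 -10.76] dx/dz [-2.0000e-02  5.6127e+02]
```

View pics/s11c.png

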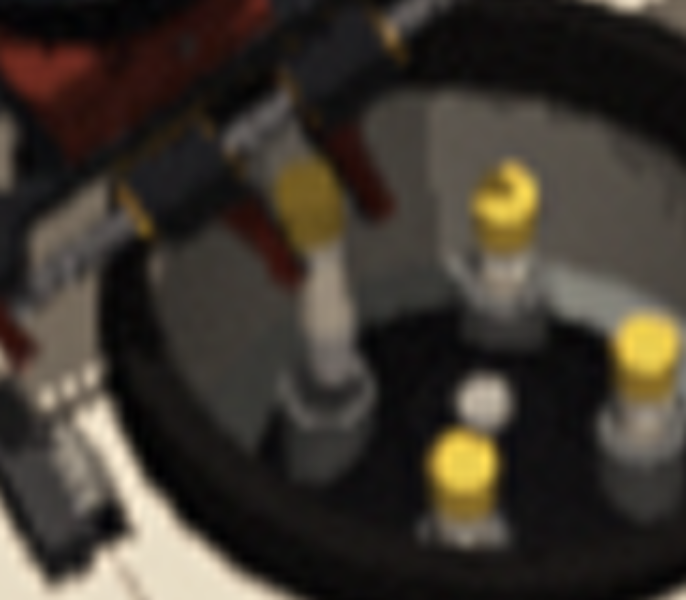

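The tube hangs vertical just above the sleeve mouth: foot at crop (335,375), ring centre at (325,398). I'll make a small correction and lower it in while watching the force.

```bash
python3 -m inch '[{"tx":-0.09,"ty":-0.15,"tz":0,"ax":0,"ay":0,"az":0,"jaw":0},{"tx":-0.31,"ty":0,"tz":0.95,"ax":0,"ay":0,"az":0,"jaw":0},{"tx":-0.16,"ty":0,"tz":0.48,"ax":0,"ay":0,"az":0,"jaw":0},{"tx":0,"ty":0,"tz":0,"ax":0,"ay":0,"az":0,"jaw":0}]'; python3 -m inch '[{"tx":-0.16,"ty":0,"tz":0.48,"ax":0,"ay":0,"az":0,"jaw":0},{"tx":0,"ty":0,"tz":0,"ax":0,"ay":0,"az":0,"jaw":0}]'; python3 tube.py pics/s12.png
```

```text
t: 15.75
ee_pos: [547.6, -0.4, 86.7]
orientation: [-2.052, -2.05, -0.324]
ft_force: [0.1, -0.6, -1.0]
width: 18.1
t: 16.0
ee_pos: [547.9, -0.4, 82.0]
orientation: [-2.052, -2.051, -0.325]
ft_force: [1.3, -0.2, -0.3]
width: 18.3
[ 5.479e+02 -4.000e-01  8.200e+01] 18.3 [ 1.3 -0.2 -0.3]
cap 38 [552.6 -15.9 133.1] [542. -23. 121.] [559.  -7. 152.]
tube 54 [557.  -14.3  86.9] [551. -24.  59.] [564.  -1. 115.]
dy/dz [ -0.02 -12.16] dx/dz [-5.0000e-02  5.6143e+02]
```

```bash
python3 -m inch '[{"tx":-0.16,"ty":0,"tz":0.48,"ax":0,"ay":0,"az":0,"jaw":0},{"tx":-0.16,"ty":0,"tz":0.48,"ax":0,"ay":0,"az":0,"jaw":0},{"tx":0,"ty":0,"tz":0,"ax":0,"ay":0,"az":0,"jaw":0}]'; python3 -m inch '[{"tx":-0.16,"ty":0,"tz":0.48,"ax":0,"ay":0,"az":0,"jaw":0},{"tx":0,"ty":0,"tz":0,"ax":0,"ay":0,"az":0,"jaw":0}]'; python3 tube.py pics/s13.png; python3 - <<'E'
from h import *
im,d=viewer.get_image('scene'); w=cloud('scene',d)
m=(w[:,:,1]<-85)&(w[:,:,1]>-150)&(abs(w[:,:,0]-548)<60)&(w[:,:,2]>120); q=w[m]; print('body low',len(q),np.sort(q[:,2])[:6].round())
E
```

```text
t: 16.42
ee_pos: [547.7, -0.5, 71.7]
orientation: [-2.052, -2.05, -0.324]
ft_force: [0.2, -0.3, 0.3]
width: 18.2
t: 16.68
ee_pos: [547.8, -0.5, 66.8]
orientation: [-2.052, -2.051, -0.325]
ft_force: [-0.5, 0.4, 0.3]
width: 18.3
[ 5.478e+02 -5.000e-01  6.680e+01] 18.3 [-0.5  0.4  0.3]
cap 38 [552.6 -16.6 118.4] [542. -23. 105.] [559.  -9. 137.]
tube 42 [556.7 -14.8  74.5] [547. -24.  48.] [566.  -1. 100.]
dy/dz [-0.06 -9.72] dx/dz [-4.0000e-02  5.6038e+02]
body low 2549 [120. 120. 120. 120. 121. 122.]
```

```bash
python3 -m inch '[{"tx":0,"ty":0,"tz":0,"ax":0,"ay":0,"az":0,"jaw":0.36},{"tx":0,"ty":0,"tz":0,"ax":0,"ay":0,"az":0,"jaw":0.36},{"tx":0,"ty":0,"tz":0,"ax":0,"ay":0,"az":0,"jaw":0.36},{"tx":0,"ty":0,"tz":0,"ax":0,"ay":0,"az":0,"jaw":0.36}]'; python3 tube.py pics/s14.png; python3 - <<'E'
from h import *
im,d=viewer.get_image('scene'); w=cloud('scene',d)
hsv=cv2.cvtColor(im[:,:,::-1].copy(),cv2.COLOR_BGR2HSV); y=cv2.inRange(hsv,(20,120,90),(34,255,255))
n,l,s,ce=cv2.connectedComponentsWithStats(y)
for i in range(1,n):
    if 8<s[i,4]<150: print(s[i,4],ce[i].round(1),np.nanmedian(w[l==i],0).round(1),np.nanmax(w[l==i][:,2]).round())
E
```

```text
t: 17.27
ee_pos: [548.2, -0.6, 67.2]
orientation: [-2.053, -2.051, -0.325]
ft_force: [0.0, -0.8, 0.5]
width: 31.9
[548.2  -0.6  67.2] 31.9 [ 0.  -0.8  0.5]
cap 36 [555.4 -15.3 103.2] [545. -23.  91.] [564.  -7. 109.]
tube 29 [558.2 -16.9  72.4] [549. -22.  43.] [565.  -2.  81.]
dy/dz [-0.29  5.15] dx/dz [9.0000e-02 5.5131e+02]
50 [ 10.4 152.9] [ 144.8 -631.8  294.9] 301.0
41 [332.8 193.8] [550.6  46.4 103.1] 107.0
36 [315.  204.5] [554.7 -14.6 103.4] 108.0
38 [345.8 207.9] [610.   51.8 103.3] 111.0
44 [328.8 218.6] [615.3  -7.3 102.6] 110.0
```

The tube is fully seated: its cap is at z 103.4, the same as the other three rotor caps (102.6–103.3). Next I'll retract, straighten the tool, and rise over the lid.

```bash
python3 -m inch '[{"tx":0,"ty":0,"tz":-1.5,"ax":0,"ay":0,"az":0,"jaw":0.36},{"tx":0.6,"ty":0,"tz":-3,"ax":0,"ay":0,"az":0,"jaw":0.36},{"tx":1.2,"ty":0,"tz":-4.5,"ax":0,"ay":0,"az":0,"jaw":0.2},{"tx":0,"ty":0,"tz":-5,"ax":0,"ay":-9,"az":0,"jaw":0},{"tx":0,"ty":0,"tz":-5,"ax":0,"ay":-9,"az":0,"jaw":0},{"tx":0,"ty":0,"tz":-6,"ax":0,"ay":0,"az":0,"jaw":0},{"tx":0,"ty":0,"tz":-5,"ax":0,"ay":0,"az":0,"jaw":0},{"tx":0,"ty":0,"tz":0,"ax":0,"ay":0,"az":0,"jaw":0}]'
python3 - <<'E'
from h import *
o=get_obs(); print(o['ee_pos'].round(1),o['qpos'].round(2),R(o['orientation']).round(2).tolist())
im,d=viewer.get_image('scene'); w=cloud('scene',d)
hsv=cv2.cvtColor(im[:,:,::-1].copy(),cv2.COLOR_BGR2HSV); y=cv2.inRange(hsv,(20,120,90),(34,255,255))
n,l,s,ce=cv2.connectedComponentsWithStats(y)
for i in range(1,n):
    if 8<s[i,4]<150: print(s[i,4],ce[i].round(1),np.nanmedian(w[l==i],0).round(1))
L=(w[:,:,0]>470)&(w[:,:,0]<710)&(w[:,:,1]>85)&(w[:,:,1]<160)&(w[:,:,2]>200)&(w[:,:,2]<370); q=w[L]
A=np.c_[q[:,0]-580,q[:,2]-235,np.ones(len(q))]; f=np.linalg.lstsq(A,q[:,1],rcond=None)[0]; print('lid y=',f.round(3),'zmax',q[:,2].max())
print(to([588,190,348],[0,1,0]))
E
```

```text
t: 18.38
ee_pos: [550.0, -34.9, 371.0]
orientation: [2.217, 2.215, 0.009]
ft_force: [0.1, -0.2, 0.7]
width: 0.3
[550.  -34.9 371. ] [-0.08  0.14  1.58 -0.    1.41 -1.65] [[0.0, 1.0, 0.01], [1.0, -0.0, -0.0], [-0.0, 0.01, -1.0]]
50 [ 10.4 152.9] [ 144.8 -632.   295.1]
44 [332.6 193.8] [550.3  46.7 102.6]
40 [315.2 204.7] [555.8 -14.2 103.6]
37 [345.7 207.8] [609.   51.8 102.8]
44 [328.8 218.6] [614.9  -6.8 103.1]
lid y= [-7.30000e-02 -7.90000e-02  1.19986e+02] zmax 354.8019537590997
(array([22.49,  3.89,  2.  ]), np.float64(-0.1))
```

```bash
python3 -m inch '[{"tx":4,"ty":0.7,"tz":0,"ax":0,"ay":0,"az":0,"jaw":0},{"tx":4.7,"ty":0.8,"tz":0,"ax":0,"ay":0,"az":0,"jaw":0},{"tx":4.7,"ty":0.8,"tz":0,"ax":0,"ay":0,"az":0,"jaw":0},{"tx":4.7,"ty":0.8,"tz":0,"ax":0,"ay":0,"az":0,"jaw":0},{"tx":4.4,"ty":0.8,"tz":0,"ax":0,"ay":0,"az":0,"jaw":0},{"tx":0,"ty":0,"tz":2,"ax":0,"ay":0,"az":0,"jaw":0},{"tx":0,"ty":0,"tz":4,"ax":0,"ay":0,"az":0,"jaw":0},{"tx":0,"ty":0,"tz":2.4,"ax":0,"ay":0,"az":0,"jaw":0},{"tx":0,"ty":0,"tz":0,"ax":0,"ay":0,"az":0,"jaw":0},{"tx":0,"ty":0,"tz":0,"ax":0,"ay":0,"az":0,"jaw":0}]'
python3 - <<'E'
from h import *
for c in ['scene','top']:
    im,d=viewer.get_image(c); cv2.imwrite(f'pics/{c}15.png',im[:,:,::-1]); w=cloud(c,d)
    q=w[(abs(w[:,:,0]-588)<30)&(abs(w[:,:,1]-190)<40)&(w[:,:,2]>250)&(w[:,:,2]<430)]
    if len(q): i=np.argsort(q[:,2])[:5]; print(c,len(q),q[i].round())
a=cv2.imread('pics/scene15.png')[90:240,300:500]; cv2.imwrite('pics/s15.png',cv2.resize(a,(800,600),interpolation=2))
E
```

```text
t: 19.68
ee_pos: [587.5, 190.2, 281.6]
orientation: [2.223, 2.22, -0.0]
ft_force: [-0.1, -0.2, 0.2]
width: 0.3
scene 369 [[594. 183. 320.]
 [582. 182. 321.]
 [578. 182. 321.]
 [600. 197. 321.]
 [591. 182. 322.]]
top 38 [[559. 222. 413.]
 [559. 191. 415.]
 [561. 222. 415.]
 [559. 226. 416.]
 [559. 224. 417.]]
```

View pics/s15.png

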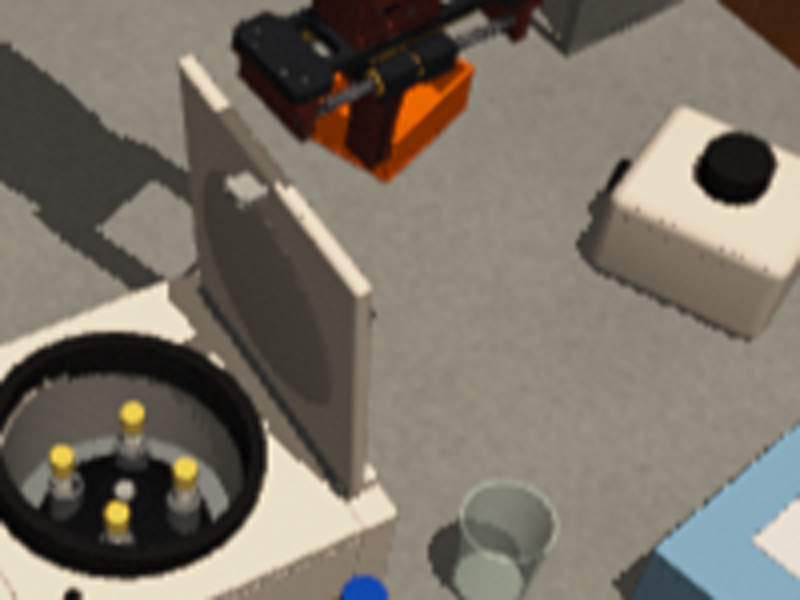

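The picture shows all four rotor caps level and the closed fingers behind the open lid. The tips are at z≈319, against a reported 282. I'll swing the lid now.

```bash
python3 -m inch '[{"tx":-2,"ty":0,"tz":0,"ax":0,"ay":0,"az":0,"jaw":0},{"tx":-2,"ty":0,"tz":0,"ax":0,"ay":0,"az":0,"jaw":0},{"tx":-1.3,"ty":0,"tz":0,"ax":0,"ay":0,"az":0,"jaw":0},{"tx":-2.2,"ty":-0.18,"tz":0.3,"ax":0,"ay":0,"az":0,"jaw":0},{"tx":-2.3,"ty":-0.18,"tz":0.3,"ax":0,"ay":0,"az":0,"jaw":0},{"tx":-2.4,"ty":-0.18,"tz":0.9,"ax":0,"ay":0,"az":0,"jaw":0},{"tx":-2.4,"ty":-0.18,"tz":1.2,"ax":0,"ay":0,"az":0,"jaw":0},{"tx":0,"ty":0,"tz":0,"ax":0,"ay":0,"az":0,"jaw":0}]'
cat > lid.py <<'E'
from h import *
o=get_obs(); p=o['ee_pos']; print(p.round(1),o['ft_force'].round(1))
im,d=viewer.get_image('scene'); w=cloud('scene',d)
for m in masks_of('scene','lid')[:1]:
    q=w[m['pixels']]; q=q[~np.isnan(q[:,0])]; q=q[(q[:,0]>470)&(q[:,0]<710)&(q[:,1]<170)&(q[:,1]>-140)&(q[:,2]>112)]
    print('score',m['score'],len(q),q.min(0).round(),q.max(0).round())
    c=q.mean(0); u,s,v=np.linalg.svd(q-c,full_matrices=False); n=v[2]*np.sign(v[2][2]); print('n',n.round(3),'lid deg',np.degrees(np.arccos(n[2])).round(1),'flat',(s[2]/len(q)**.5).round(1))
E
python3 lid.py
```

```text
t: 20.78
ee_pos: [579.0, 42.4, 253.4]
orientation: [-2.224, -2.217, 0.003]
ft_force: [-0.5, 0.3, 0.6]
width: 0.2
[579.   42.4 253.4] [-0.5  0.3  0.6]
score 0.7 1363 [489. -10. 114.] [699. 147. 320.]
n [0.07  0.798 0.599] lid deg 53.2 flat 6.0
```

```bash
python3 -m inch '[{"tx":-1.95,"ty":-0.17,"tz":1.6,"ax":0,"ay":0,"az":0,"jaw":0},{"tx":-1.95,"ty":-0.17,"tz":1.6,"ax":0,"ay":0,"az":0,"jaw":0},{"tx":-1.6,"ty":-0.15,"tz":2.1,"ax":0,"ay":0,"az":0,"jaw":0},{"tx":-1.6,"ty":-0.15,"tz":2.1,"ax":0,"ay":0,"az":0,"jaw":0},{"tx":-1.1,"ty":-0.1,"tz":2,"ax":0,"ay":0,"az":0,"jaw":0},{"tx":-1.1,"ty":-0.1,"tz":1.8,"ax":0,"ay":0,"az":0,"jaw":0},{"tx":0,"ty":0,"tz":0,"ax":0,"ay":0,"az":0,"jaw":0},{"tx":0,"ty":0,"tz":0,"ax":0,"ay":0,"az":0,"jaw":0}]'; python3 lid.py
```

```text
t: 21.88
ee_pos: [571.5, -48.8, 142.3]
orientation: [-2.222, -2.22, 0.0]
ft_force: [0.1, 0.4, -0.7]
width: 0.1
[571.5 -48.8 142.3] [ 0.1  0.4 -0.7]
score 0.67 4235 [ 475. -101.  112.] [697. 150. 296.]
n [0.044 0.225 0.973] lid deg 13.2 flat 11.4
```

```bash
python3 -m inch '[{"tx":-0.4,"ty":0,"tz":1,"ax":0,"ay":0,"az":0,"jaw":0},{"tx":-0.4,"ty":0,"tz":0.8,"ax":0,"ay":0,"az":0,"jaw":0},{"tx":0,"ty":0,"tz":0.2,"ax":0,"ay":0,"az":0,"jaw":0},{"tx":0,"ty":0,"tz":0,"ax":0,"ay":0,"az":0,"jaw":0}]'; python3 -m inch '[{"tx":-0.2,"ty":0,"tz":0.3,"ax":0,"ay":0,"az":0,"jaw":0},{"tx":0,"ty":0,"tz":0.2,"ax":0,"ay":0,"az":0,"jaw":0},{"tx":0,"ty":0,"tz":0,"ax":0,"ay":0,"az":0,"jaw":0}]'
```

```text
t: 22.48
ee_pos: [571.2, -56.7, 121.9]
orientation: [-2.222, -2.22, 0.001]
ft_force: [-0.5, 0.3, 0.5]
width: 0.2
t: 22.85
ee_pos: [571.6, -58.7, 117.4]
orientation: [2.222, 2.22, 0.0]
ft_force: [0.1, 0.0, 0.8]
width: 0.9
```

```bash
python3 -m inch '[{"tx":0,"ty":0,"tz":0.2,"ax":0,"ay":0,"az":0,"jaw":0},{"tx":0,"ty":0,"tz":0,"ax":0,"ay":0,"az":0,"jaw":0}]'; python3 -m inch '[{"tx":0,"ty":0,"tz":0.2,"ax":0,"ay":0,"az":0,"jaw":0},{"tx":0,"ty":0,"tz":0,"ax":0,"ay":0,"az":0,"jaw":0}]'
```

```text
t: 23.1
ee_pos: [571.7, -58.9, 115.7]
orientation: [2.222, 2.22, -0.0]
ft_force: [-0.8, -1.8, 5.0]
width: 0.4
t: 23.35
ee_pos: [571.7, -59.2, 113.9]
orientation: [2.221, 2.22, -0.0]
ft_force: [-1.6, -2.9, 5.8]
width: 0.3
```

```bash
for i in 1; do python3 -m inch '[{"tx":0,"ty":0,"tz":0.15,"ax":0,"ay":0,"az":0,"jaw":0},{"tx":0,"ty":0,"tz":0.15,"ax":0,"ay":0,"az":0,"jaw":0},{"tx":0,"ty":0,"tz":0,"ax":0,"ay":0,"az":0,"jaw":0}]'; done; python3 -m inch '[{"tx":0,"ty":0,"tz":0.15,"ax":0,"ay":0,"az":0,"jaw":0},{"tx":0,"ty":0,"tz":0.15,"ax":0,"ay":0,"az":0,"jaw":0},{"tx":0,"ty":0,"tz":0,"ax":0,"ay":0,"az":0,"jaw":0}]'
```

```text
t: 23.72
ee_pos: [571.7, -59.6, 111.3]
orientation: [2.221, 2.22, -0.001]
ft_force: [-2.9, -5.5, 9.8]
width: 0.6
t: 24.1
ee_pos: [571.9, -59.5, 108.2]
orientation: [2.221, 2.22, -0.0]
ft_force: [-1.5, -4.9, 8.2]
width: 0.6
```

```bash
python3 -m inch '[{"tx":0,"ty":0,"tz":0.1,"ax":0,"ay":0,"az":0,"jaw":0},{"tx":0,"ty":0,"tz":0.1,"ax":0,"ay":0,"az":0,"jaw":0},{"tx":0,"ty":0,"tz":0,"ax":0,"ay":0,"az":0,"jaw":0}]'; python3 -m inch '[{"tx":0,"ty":0,"tz":0.1,"ax":0,"ay":0,"az":0,"jaw":0},{"tx":0,"ty":0,"tz":0,"ax":0,"ay":0,"az":0,"jaw":0}]'
```

```text
t: 24.48
ee_pos: [571.9, -59.7, 106.4]
orientation: [2.22, 2.22, -0.001]
ft_force: [-2.2, -5.8, 9.4]
width: 0.4
t: 24.72
ee_pos: [571.9, -59.8, 105.5]
orientation: [2.22, 2.22, -0.001]
ft_force: [-2.9, -6.2, 11.0]
width: 0.4
```

```bash
python3 -m inch '[{"tx":0,"ty":0,"tz":0.1,"ax":0,"ay":0,"az":0,"jaw":0},{"tx":0,"ty":0,"tz":0.1,"ax":0,"ay":0,"az":0,"jaw":0},{"tx":0,"ty":0,"tz":0,"ax":0,"ay":0,"az":0,"jaw":0}]'; python3 -m inch '[{"tx":0,"ty":0,"tz":0.1,"ax":0,"ay":0,"az":0,"jaw":0},{"tx":0,"ty":0,"tz":0,"ax":0,"ay":0,"az":0,"jaw":0}]'
```

```text
t: 25.1
ee_pos: [571.9, -60.0, 103.6]
orientation: [2.22, 2.219, -0.001]
ft_force: [-4.8, -6.8, 12.1]
width: 0.4
t: 25.35
ee_pos: [571.9, -60.1, 102.7]
orientation: [2.22, 2.219, -0.001]
ft_force: [-3.5, -6.3, 12.7]
width: 0.1
```

```bash
python3 -m inch '[{"tx":0,"ty":0,"tz":0.05,"ax":0,"ay":0,"az":0,"jaw":0},{"tx":0,"ty":0,"tz":0,"ax":0,"ay":0,"az":0,"jaw":0}]'; python3 -m inch '[{"tx":0,"ty":0,"tz":0.05,"ax":0,"ay":0,"az":0,"jaw":0},{"tx":0,"ty":0,"tz":0,"ax":0,"ay":0,"az":0,"jaw":0}]'
```

```text
t: 25.6
ee_pos: [571.9, -60.2, 102.3]
orientation: [2.22, 2.219, -0.001]
ft_force: [-4.0, -8.0, 13.3]
width: 0.6
t: 25.85
ee_pos: [571.9, -60.2, 101.9]
orientation: [2.22, 2.219, -0.001]
ft_force: [-5.7, -7.8, 15.1]
width: 0.3
```

```bash
python3 -m inch '[{"tx":0.1,"ty":0,"tz":0.05,"ax":0,"ay":0,"az":0,"jaw":0},{"tx":0,"ty":0,"tz":0,"ax":0,"ay":0,"az":0,"jaw":0}]'; python3 -m inch '[{"tx":0,"ty":0,"tz":0.05,"ax":0,"ay":0,"az":0,"jaw":0},{"tx":0,"ty":0,"tz":0,"ax":0,"ay":0,"az":0,"jaw":0}]'
```

```text
t: 26.1
ee_pos: [572.3, -59.4, 101.6]
orientation: [2.219, 2.219, -0.001]
ft_force: [-4.2, -9.2, 15.3]
width: 0.6
t: 26.35
ee_pos: [572.3, -59.5, 101.1]
orientation: [2.219, 2.219, -0.001]
ft_force: [-4.4, -8.3, 15.9]
width: 0.4
```

```bash
python3 -m inch '[{"tx":0,"ty":0,"tz":0.05,"ax":0,"ay":0,"az":0,"jaw":0},{"tx":0,"ty":0,"tz":0,"ax":0,"ay":0,"az":0,"jaw":0}]'; python3 -m inch '[{"tx":0,"ty":0,"tz":0.05,"ax":0,"ay":0,"az":0,"jaw":0},{"tx":0,"ty":0,"tz":0,"ax":0,"ay":0,"az":0,"jaw":0}]'
```

```text
t: 26.6
ee_pos: [572.4, -59.4, 100.5]
orientation: [2.219, 2.219, -0.001]
ft_force: [-4.3, -8.5, 13.3]
width: -0.0
t: 26.85
ee_pos: [572.3, -59.4, 100.0]
orientation: [2.219, 2.219, -0.001]
ft_force: [-4.6, -8.7, 13.6]
width: 0.4
```

```bash
python3 -m inch '[{"tx":0,"ty":0,"tz":0.05,"ax":0,"ay":0,"az":0,"jaw":0},{"tx":0,"ty":0,"tz":0,"ax":0,"ay":0,"az":0,"jaw":0}]'
```

```text
t: 27.1
ee_pos: [572.3, -59.5, 99.5]
orientation: [2.219, 2.219, -0.001]
ft_force: [-4.0, -9.3, 14.3]
width: 0.2
```

```bash
python3 -m inch '[{"tx":0,"ty":0,"tz":0.05,"ax":0,"ay":0,"az":0,"jaw":0},{"tx":0,"ty":0,"tz":0,"ax":0,"ay":0,"az":0,"jaw":0}]'
```

```text
t: 27.35
ee_pos: [572.3, -59.5, 99.2]
orientation: [2.219, 2.219, -0.001]
ft_force: [-4.8, -8.4, 16.5]
width: 0.8
```

```bash
python3 -m inch '[{"tx":0,"ty":0,"tz":0.03,"ax":0,"ay":0,"az":0,"jaw":0},{"tx":0,"ty":0,"tz":0,"ax":0,"ay":0,"az":0,"jaw":0}]'
```

```text
t: 27.6
ee_pos: [572.4, -59.5, 99.2]
orientation: [2.219, 2.219, -0.001]
ft_force: [-4.3, -8.6, 19.0]
width: 0.5
```

That's the hard stop: the position held at 99.2 while the force rose to 19 N, and the force had already dipped at the latch point before that. I'll ease off slowly and watch the force to check the latch.

```bash
python3 -m inch '[{"tx":0,"ty":0,"tz":-0.2,"ax":0,"ay":0,"az":0,"jaw":0},{"tx":0,"ty":0,"tz":0,"ax":0,"ay":0,"az":0,"jaw":0}]'; python3 -m inch '[{"tx":0,"ty":0,"tz":-0.2,"ax":0,"ay":0,"az":0,"jaw":0},{"tx":0,"ty":0,"tz":0,"ax":0,"ay":0,"az":0,"jaw":0}]';python3 -m inch '[{"tx":0,"ty":0,"tz":-0.2,"ax":0,"ay":0,"az":0,"jaw":0},{"tx":0,"ty":0,"tz":0,"ax":0,"ay":0,"az":0,"jaw":0}]';python3 -m inch '[{"tx":0,"ty":0,"tz":-0.3,"ax":0,"ay":0,"az":0,"jaw":0},{"tx":0,"ty":0,"tz":0,"ax":0,"ay":0,"az":0,"jaw":0}]'
```

```text
t: 27.85
ee_pos: [572.4, -59.2, 100.7]
orientation: [2.22, 2.219, -0.0]
ft_force: [-3.7, -7.6, 12.8]
width: 0.3
t: 28.1
ee_pos: [571.6, -57.5, 101.0]
orientation: [2.222, 2.22, 0.001]
ft_force: [0.0, -1.5, 3.2]
width: 0.7
t: 28.35
ee_pos: [571.3, -57.4, 102.8]
orientation: [-2.222, -2.221, 0.0]
ft_force: [0.0, 0.1, -0.2]
width: 0.5
t: 28.6
ee_pos: [571.6, -57.5, 106.1]
orientation: [2.222, 2.221, 0.0]
ft_force: [0.6, -0.3, -0.7]
width: 0.6
```

The force was gone by about 102. An unlatched lid would have followed the tool up to about 108, so the latch has caught. I'll back off and check with the camera.

```bash
python3 -m inch '[{"tx":0,"ty":0,"tz":-3,"ax":0,"ay":0,"az":0,"jaw":0},{"tx":0,"ty":0,"tz":-5,"ax":0,"ay":0,"az":0,"jaw":0},{"tx":-2,"ty":-3,"tz":-5,"ax":0,"ay":0,"az":0,"jaw":0},{"tx":-3,"ty":-3,"tz":-5,"ax":0,"ay":0,"az":0,"jaw":0},{"tx":-4,"ty":-2,"tz":0,"ax":0,"ay":0,"az":0,"jaw":0},{"tx":-4,"ty":0,"tz":0,"ax":0,"ay":0,"az":0,"jaw":0},{"tx":0,"ty":0,"tz":0,"ax":0,"ay":0,"az":0,"jaw":0},{"tx":0,"ty":0,"tz":0,"ax":0,"ay":0,"az":0,"jaw":0}]'
python3 - <<'E'
from h import *
im,d=viewer.get_image('scene'); w=cloud('scene',d); cv2.imwrite('pics/sf.png',cv2.resize(im[90:340,150:490,::-1],(800,588),interpolation=2))
q=w[(w[:,:,0]>480)&(w[:,:,0]<690)&(w[:,:,1]>-110)&(w[:,:,1]<130)&(w[:,:,2]>115)&(w[:,:,2]<160)]
A=np.c_[q[:,0]-580,q[:,1]-20,np.ones(len(q))]
for _ in range(4):
    f=np.linalg.lstsq(A,q[:,2],rcond=None)[0]; k=abs(A@f-q[:,2])<4; A,q=A[k],q[k]
print('lid plane z',f.round(4),len(q),'sd',(A@f-q[:,2]).std().round(1))
for n in ['tube_purple','tube_green','beaker','buffer_bottle','sample_jar','tip_box','timer']:
    m=masks_of('scene',n)[:1]
    if m: print(n,round(m[0]['score'],2),np.nanmedian(w[m[0]['pixels']],0).round())
E
```

```text
t: 29.6
ee_pos: [492.6, -185.7, 283.4]
orientation: [-2.222, -2.22, -0.0]
ft_force: [0.3, -0.8, -0.5]
width: 0.1
lid plane z [-6.300000e-03 -2.360000e-02  1.373329e+02] 4542 sd 1.9
tube_purple 0.54 [ 508. -354.   80.]
tube_green 0.69 [592.  13. 138.]
beaker 0.97 [750. 226.  52.]
buffer_bottle 0.57 [785.  64.  96.]
sample_jar 0.91 [ 726. -206.   58.]
tip_box 0.56 [335. 449.  25.]
timer 0.84 [ 294. -433.   17.]
```

View pics/sf.png

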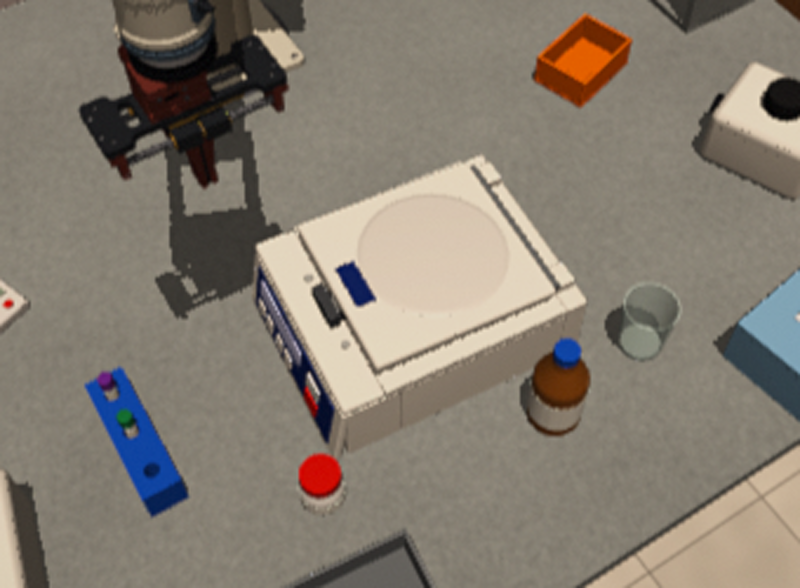

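The picture shows the lid flat and shut, the rack's third hole empty, and the bystanders in place. I'll let a second pass to confirm the lid doesn't creep up, then hand in.

```bash
python3 -m inch '[{"tx":0,"ty":0,"tz":0,"ax":0,"ay":0,"az":0,"jaw":0},{"tx":0,"ty":0,"tz":0,"ax":0,"ay":0,"az":0,"jaw":0},{"tx":0,"ty":0,"tz":0,"ax":0,"ay":0,"az":0,"jaw":0},{"tx":0,"ty":0,"tz":0,"ax":0,"ay":0,"az":0,"jaw":0},{"tx":0,"ty":0,"tz":0,"ax":0,"ay":0,"az":0,"jaw":0},{"tx":0,"ty":0,"tz":0,"ax":0,"ay":0,"az":0,"jaw":0},{"tx":0,"ty":0,"tz":0,"ax":0,"ay":0,"az":0,"jaw":0},{"tx":0,"ty":0,"tz":0,"ax":0,"ay":0,"az":0,"jaw":0},{"tx":0,"ty":0,"tz":0,"ax":0,"ay":0,"az":0,"jaw":0}]'
python3 - <<'E'
from h import *
for c in ['scene','top']:
    im,d=viewer.get_image(c); w=cloud(c,d)
    q=w[(w[:,:,0]>490)&(w[:,:,0]<680)&(w[:,:,1]>-88)&(w[:,:,1]<120)&(w[:,:,2]>122)&(w[:,:,2]<160)]
    A=np.c_[q[:,0]-580,q[:,1]-20,np.ones(len(q))]
    for _ in range(4):
        f=np.linalg.lstsq(A,q[:,2],rcond=None)[0]; k=abs(A@f-q[:,2])<4; A,q=A[k],q[k]
    dk=w[(w[:,:,0]>480)&(w[:,:,0]<680)&(w[:,:,1]>-140)&(w[:,:,1]<-112)&(abs(w[:,:,2]-110)<8)]
    print(c,f.round(4),len(q),'deck',np.median(dk[:,2]).round(1),'pad z',(f@[-8,-85,1]).round(1))
E
```

```text
t: 31.12
ee_pos: [492.8, -186.1, 283.6]
orientation: [-2.222, -2.221, -0.0]
ft_force: [-0.6, 0.7, 0.2]
width: 0.3
scene [-6.900000e-03 -2.430000e-02  1.377313e+02] 3954 deck 109.8 pad z 139.9
top [-6.200000e-03 -2.630000e-02  1.380845e+02] 3040 deck 110.2 pad z 140.4
```

```bash
python3 -c "
from workcell import ctrl
print(ctrl.close_job())"
```

```text
the job is handed in; nothing more can be done
None
```

The yellow-capped tube is fully down in the rotor's empty sleeve, the lid is latched shut, and the job is handed in at about 31 s on the clock.

**What went wrong on the way:**
- **First grasp:** it closed above the cap and missed, because the fingertips sit about 36 mm above the reported TCP. I corrected for that from the camera depth.
- **Carrying the tube:** its foot clipped the black chamber rim, which stands at about 142 mm against a 110 mm deck, and the tube tilted about 32° in the grip. I pushed the foot against the inner front of the rim, which reached about 15 N upward, then tilted the tool 18° to lower the tube upright.

**Last checks:**
- **Tube:** after release its cap was level with the other three rotor caps (103.6 mm against 102.6–103.1 mm).
- **Lid:** pressing peaked at 19 N vertical (about 21 N in all) at the hard stop. On easing off, the force was gone about 3 mm above the stop; an unlatched lid would have pushed back for about 10 mm. Both cameras put the lid at about 0.025 rad, and the scene camera showed no real change 1.5 s later.
- **Bystanders:** all where they started by the scene camera and the last picture. The green tube was checked by eye only, because its network report landed on the centrifuge lid.

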